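Reset the gift-finishing station

ROBOT

A 7-joint arm with a two-finger parallel gripper is mounted at the origin on a cart in front of the work surface, level with it; the furniture and walls round the work are solid. World frame = base frame: x ahead of the robot, y to its left, z up, the work surface at z = 0. Lengths are in m, angles in rad, forces in N, time in s.
With the tool pointing down it reaches from about 0.425 to 0.925 m from the base axis. Payload 6.8 kg.
Tool frame: the origin (TCP) lies on the front face of the gripper's body, between the roots of the fingers; the fingertips stand 73 mm ahead of it and the grasp point (between the pads) lies 54 mm ahead of it; z points along the fingers, y is the direction in which the jaws open and shut (so a half turn about z gives the same grasp; the last joint's range is limited). The gripper opens to 85 mm and grips with 20 to 120 N. Pads are 22 mm wide; open, the fingers measure 114 mm over their backs; the gripper's body (76 mm by 85 mm) begins 54 mm behind the grasp point. The pads swing forward as they close: fully open they stand 13 mm farther back than shut.
Start: joints at [-1.403, 0.477, 0.022, 1.555, -0.011, 1.109, -0.083], TCP at [0.184, 0.65, 0.304] pointing down, gripper open.
Joint ranges: [-2.96, 2.96], [-0.34, 2.1], [-1.41, 1.46], [0.24, 2.44], [-1.37, 4.51], [0.17, 1.92], [-2.96, 2.96]. Speed limits (rad/s): [2.39, 2.39, 3.14, 3.14, 3.14, 3.14, 3.14].

INTERFACE

Orientations are given as a unit quaternion [w, x, y, z].
In Python, from station import get_obs, read_camera, hand_in, spot_in, cut_out, spot_point gives the robot as it stands. The module is installed in compiled form; this text tells all that it offers.
- The arm moves only by the tool move_arm, never from a script. Its arguments are lists of equal length, an entry for each row: "gripper": the opening, from 0 (shut) to 1 (fully open); "xyz": the shift along the tool's x, y, z in cm, a list of three; "twist": the turn about the tool's z in rad. A call has 1 to 5 rows; each row is the pose to reach, as a shift and turn from the pose commanded when the call began, along the tool's axes at that moment; what a row does not reach only later rows make up. A row lasts 1/12 s, in which the tool goes at most 41.7 mm and 7.16 degrees, less where a joint would pass 70% of its speed; a pose out of reach is approached as far as the arm can. A call with a gripper value outside its range is refused whole. The fingers move at their own pace and stop on an object; "squeeze" is the grip in N (left out, the last holds). Time passes only in rows, so rows that repeat a pose let the fingers close. It gives the time, the measured TCP pose, the force and the opening at its end, in the units of the state.
- get_obs(): the state, without advancing time (a new reading comes with each control period).
- read_camera(name): name is "scene" or "top" or "wrist"; returns a dict with "pixels" (400x640x3 uint8, red, green, blue), "fx", "fy", "cx", "cy" (pixels), "R" (3x3) and "t" (3): a world point X has camera coordinates R X + t. Camera axes: x right, y down, z forward; pixel columns grow to the right and rows downward; lengths in m; the calibration is good to about 2 mm. A picture is of the moment at which its call begins. There is no depth.
- hand_in(): hands the job in, once; it reports no verdict.
Trained networks look in the newest picture that a camera, given by its name, has taken for a name from the list of things; names that differ only in an ending like _2 or _b are one class to them, and where a whole thing is asked for, a point or a joint stands for the part that bears it (a point fixed in the world has none). Each returns a list of dicts, best first, with "p" (0 to 1); they miss things now and then, are a little off and sometimes report something else, mostly with a low value. They report only what shows in the picture. A call takes as long as a camera call. They do not tell look-alikes from the thing itself.
- spot_in(query, camera): "centre" ([x, y, z] in m, in world coordinates, good to about 4 mm: the middle of the surface that is visible of it).
- cut_out(query, camera): "pixels" (400x640 bool, what is visible of it).
- spot_point(query, camera): "centre" ([x, y, z] in m, in world coordinates, good to about 4 mm: a listed point, or the origin of a listed thing).
The state is a dict: "t": time; "q": joint angles; "joint_vel": joint speeds; "joint_torque": joint torques, N m; "eef_pos": TCP position; "tool_rot": TCP orientation; "contact_force": force on the tool from outside, world axes, zero at the start; "torque": the same for the moment, N m; "gripper_width": opening from 0.0 (shut) to 1.0 (fully open).
Only numpy, scipy, OpenCV 4.12 (cv2) and the standard library are available. Lean on these libraries where they do the work, as an engineer would, in place of code of your own. Each camera call takes 0.05 s, during which the arm holds its last target.

TASK

The gift-finishing corner is in a mess after a rush: put each of the four supplies back in the wooden holder made for it - the ribbon spool flat in the round dish with the brass rail, the banded pack of cards flat in the rectangular tray, lengthways, the seal stamp standing upright in the small round cup, and the marker pen lying across both V cradles of the pen rest. Leave the timer, the roll of seals and everything else where it stands.

Things in the scene. Friction and masses are not known exactly. Their poses are not given: they have to be found in the camera images.
- ribbon_spool: Ribbon spool with a gold ribbon between two pale flanges, standing flat, its top plain cream: 62 mm across, 24 mm high (flanges 2 mm thick, the ribbon between them 55 mm across), 60 g. Origin: centre of the underside; z up.
- card_pack: Banded pack of blank white cards with a brown paper band, lying flat: 38 mm (own x) by 58 mm (own y), 21 mm high, 90 g. Origin: centre of the underside; z up.
- seal_stamp: Seal stamp with a short brass foot and a turned red handle, standing upright: 66 mm high, foot 25 mm across and 14 mm high, handle at most 24 mm across at about 45 to 60 mm height, with a narrow waist above the foot; 90 g. Origin: centre of the underside; z up.
- marker_mid (a point): Middle of the marker pen, a black round pen with a red cap: 133 mm long along the point's y axis, 12 to 14 mm thick, 18 g, lying on the worktop; it can roll. The point is on the pen's axis, 6 mm above the worktop.
- ribbon_dish: Round wooden dish for the ribbon spool, fixed to the worktop: foot 98 mm across, its floor 5 mm above the worktop; round it a brass wire rail, top edge 12 mm above the worktop, clear width inside the rail 84 mm, with a 26 mm gap in it on the dish's -x side. Origin: centre of the underside; z up.
- card_tray: Rectangular wooden tray for the card pack, fixed: 66 mm (own x) by 86 mm (own y) outside, floor 5 mm above the worktop; corner walls 5 mm thick up to 15 mm above the worktop, openings between them 42 mm wide in the long and 34 mm in the short sides. Pocket 56 mm (x) by 76 mm (y): the pack fits only with its long side along the tray's y. Origin: centre of the underside; z up.
- stamp_stand: Turned wooden cup for the seal stamp, fixed to the worktop: 70 mm across at the foot, 54 mm at the rim, rim 25 mm above the worktop; round well 42 mm wide, its floor 5 mm above the worktop. Origin: centre of the underside; z up.
- pen_rest: Wooden pen rest, fixed: foot 46 mm (own x) by 98 mm (own y), 6 mm high; on it two V cradles, 9 mm thick, at y = -34 and +34 mm, 59 mm clear between. The V is 32 mm wide at its top (32 mm above the worktop), 8 mm at its bottom (12 mm above it). The pen lies along own y across both cradles, its axis about 18 mm above the worktop, its middle near the rest's. Origin: centre of the underside.
- timer: Bystander: white square minute timer with a black dial, 56 x 56 mm, 27 mm high, loose (80 g). Not to be moved. Origin: centre of the underside. (Near the middle of the worktop, at about x = 0.57, y = 0.11 m, also stands a fixed, open box of pralines, its raised lid reaching 0.15 m high: carry things past or over it, fingertips above 0.2 m.)
- sticker_roll: Bystander: plain white roll of paper seals, 61 mm across, 21 mm high, loose (50 g); much the size of the ribbon spool, but all white, without flanges, a small brown rosette printed on its top. Not to be moved. Origin: centre of the underside.
Things that resemble listed ones, but are neither listed nor needed, are in the scene too. Leave any blue look-alike of the ribbon_spool alone.

How it is judged:
At the end, for the whole second after the job is handed in: Spool flat on the dish's floor (within 13 mm of its centre), cards flat and lengthways on the tray's floor (14 mm), stamp upright on the cup's floor (11 mm), pen down in both cradles (10 mm sideways, 22 mm lengthways), all released and still; timer and roll not moved over 25 mm (horizontal distance between ribbon_spool and ribbon_dish below 0.013 m and z of ribbon_spool in the frame of ribbon_dish between 0.002 and 0.009 m and angle between each of ribbon_spool, card_pack's own z axis and vertical below 0.1 rad and linear speed of each of ribbon_spool, card_pack, seal_stamp below 0.02 m/s and angular speed of each of ribbon_spool, card_pack, seal_stamp below 0.3 rad/s and horizontal distance between card_pack and card_tray below 0.014 m and z of card_pack in the frame of card_tray between 0.002 and 0.009 m and angle between the y axis of card_pack and the y axis of card_tray, either way round below 0.4 rad and horizontal distance between seal_stamp and stamp_stand below 0.011 m and z of seal_stamp in the frame of stamp_stand between 0.002 and 0.009 m and angle between seal_stamp's own z axis and vertical below 0.15 rad and x of marker_mid in the frame of pen_rest between -0.01 and 0.01 m and y of marker_mid in the frame of pen_rest between -0.022 and 0.022 m and z of marker_mid in the frame of pen_rest between 0.013 and 0.027 m and angle between the y axis of marker_mid and the y axis of pen_rest, either way round below 0.2 rad); the robot touches nothing.
It fails at once if the timer is pushed away (more than 25 mm) (distance of timer from where it was at the start of the episode above 0.025 m).
It fails at once if the roll of seals is pushed away (more than 25 mm) (distance of sticker_roll from where it was at the start of the episode above 0.025 m).
It also fails if it takes over 120 s, if anything falls off the work surface, if the arm or the gripper's body presses on something with over 40 N, if the wrist force passes 120 N, or if a joint passes its speed limit or range.

## Working session

There is one attempt and no reset: what is moved stays moved. The work goes in short steps, Python scripts to look and compute and a tool call to move; the robot and the scene stay as the last step left them, time stands still between calls to the robot, and variables do not carry over. Pictures are saved under pics/ and viewed, and the job is handed in when it is done.

Besides the shell and the picture viewer there is one more tool, called after "Call:" by a JSON object that holds its "fn" and its "kwargs", one argument or row to a line. move_arm: Moves the arm, as the interface text tells. Its arguments: {"type":"object","properties":{"gripper":{"type":"array","items":{"type":"number"}},"xyz":{"type":"array","items":{"type":"array","items":{"type":"number"}}},"twist":{"type":"array","items":{"type":"number"}},"squeeze":{"type":"number"}},"required":["gripper","xyz","twist"]}

```bash
mkdir -p pics
cat > h.py <<'E'
from station import *
import numpy as np, cv2
def pic(c,n):
    d=read_camera(c); cv2.imwrite(f'pics/{n}.png',d['pixels'][:,:,::-1]); return d
E
python3 - <<'E'
from h import *
o=get_obs(); print({k:np.round(v,3) for k,v in o.items()})
for c in('scene','top','wrist'):
    d=pic(c,c+'0'); print(c,d['fx'],np.round(-d['R'].T@d['t'],3))
for q in ['ribbon_spool','card_pack','seal_stamp','marker_mid','ribbon_dish','card_tray','stamp_stand','pen_rest','timer','sticker_roll']:
  for c in('scene','top'):
    print(q,c,[(np.round(r['centre'],3).tolist(),round(r['p'],2)) for r in spot_point(q,c)][:4])
E
```

```text
{'t': np.float64(0.0), 'q': array([-1.403,  0.478,  0.022,  1.556, -0.012,  1.109, -0.083]), 'joint_vel': array([-0.001,  0.   ,  0.   ,  0.   , -0.002, -0.   , -0.   ]), 'joint_torque': array([-1.0000e-03, -5.9646e+01,  1.6080e+00, -2.8121e+01,  1.3000e-02,
        9.0000e-03, -0.0000e+00]), 'eef_pos': array([0.184, 0.649, 0.303]), 'tool_rot': array([-0.   ,  0.137,  0.991, -0.001]), 'contact_force': array([-0.113,  0.42 , -0.718]), 'torque': array([-0.024, -0.019,  0.009]), 'gripper_width': np.float64(0.999)}
scene 481.89902482737864 [-0.584 -0.783  0.897]
top 438.4625405884938 [ 0.414 -0.06   1.268]
wrist 319.3297191413545 [0.114 0.67  0.373]
ribbon_spool scene [([0.426, -0.337, 0.001], 0.89), ([0.421, -0.439, 0.001], 0.84)]
ribbon_spool top [([0.419, -0.442, -0.003], 0.75), ([0.426, -0.338, -0.0], 0.66)]
card_pack scene [([0.426, -0.336, -0.005], 0.26)]
card_pack top [([0.439, -0.025, -0.002], 0.73), ([0.636, -0.046, 0.001], 0.72)]
seal_stamp scene [([0.44, 0.099, -0.006], 0.68)]
seal_stamp top [([0.441, 0.107, 0.002], 0.51)]
marker_mid scene []
marker_mid top [([0.444, -0.197, 0.009], 0.69)]
ribbon_dish scene [([0.639, -0.216, -0.004], 0.58), ([0.441, -0.025, 0.003], 0.43)]
ribbon_dish top [([0.636, -0.214, 0.003], 0.7)]
card_tray scene [([0.642, 0.288, 0.002], 0.74), ([0.424, 0.298, 0.004], 0.6), ([0.443, -0.189, 0.011], 0.52)]
card_tray top [([0.642, 0.29, 0.002], 0.65)]
stamp_stand scene [([0.424, 0.298, 0.001], 0.65)]
stamp_stand top [([0.428, 0.299, -0.003], 0.94)]
pen_rest scene [([0.633, -0.049, 0.003], 0.74)]
pen_rest top [([0.633, -0.048, 0.003], 0.82)]
timer scene [([0.55, -0.116, 0.0], 0.59), ([0.637, -0.213, -0.0], 0.45), ([0.64, 0.29, 0.001], 0.25)]
timer top [([0.544, -0.118, 0.0], 0.65)]
sticker_roll scene [([0.443, -0.188, 0.011], 0.68), ([0.533, 0.23, -0.0], 0.45), ([0.642, 0.289, 0.002], 0.4), ([0.635, -0.05, -0.002], 0.28)]
sticker_roll top [([0.534, 0.232, 0.001], 0.7)]
```

View pics/top0.png

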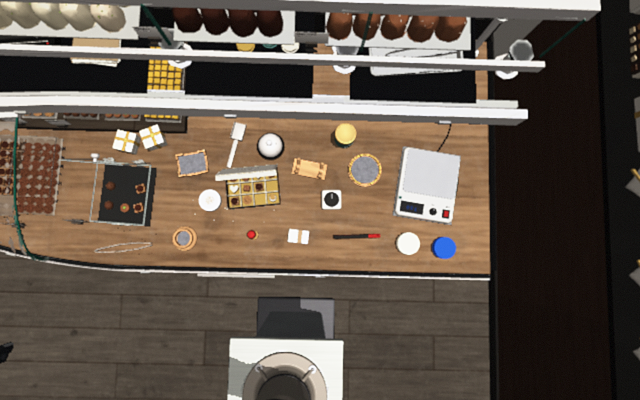

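View pics/scene0.png

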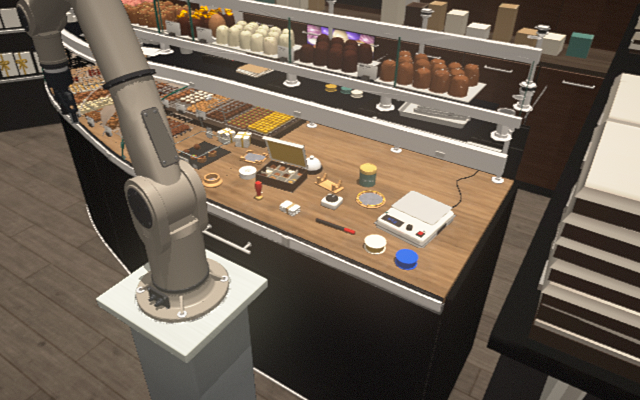

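View pics/wrist0.png

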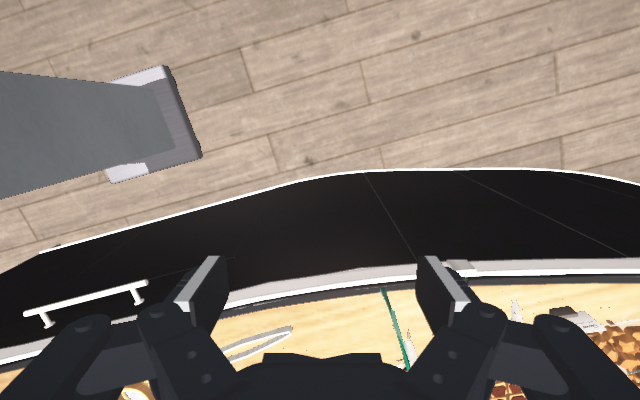

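The four supplies and their holders are all visible: cream spool at (408,243) with the blue look-alike at (445,247), cards (298,236), stamp (251,235) and pen (357,237). Next I'll measure yaws from the masks.

```bash
cat >> h.py <<'E'
def toplane(d,uv,z):
    uv=np.atleast_2d(np.asarray(uv,float)); r=np.c_[(uv[:,0]-d['cx'])/d['fx'],(uv[:,1]-d['cy'])/d['fy'],np.ones(len(uv))]@d['R']
    c=-d['R'].T@d['t']; return (c+r*((z-c[2])/r[:,2])[:,None])
def rects(q,cam,d,z):
    for m in cut_out(q,cam):
        if m['p']<.2: continue
        v,u=np.nonzero(m['pixels'])
        P=toplane(d,np.c_[u,v],z)[:,:2]
        (c,s,_)=cv2.minAreaRect((P*1000).astype(np.float32)); 
        b=cv2.boxPoints(((c),s,_)); e=b[1]-b[0]; f=b[2]-b[1]; L=e if np.hypot(*e)>np.hypot(*f) else f
        print(q,cam,round(m['p'],2),'n',len(u),'px',int(u.mean()),int(v.mean()),'rect c',np.round(c,0),'s',np.round(s,0),'mean',np.round(P.mean(0)*1000),'longyaw',round(np.degrees(np.arctan2(L[1],L[0]))%180,1))
def toolaxes(o):
    w,x,y,z=o['tool_rot']
    from scipy.spatial.transform import Rotation as Ro
    return Ro.from_quat([x,y,z,w]).as_matrix()
def go(p,jaw=None):
    "shift to world TCP p (m); jaw = wanted yaw (deg) of tool y axis mod 180"
    o=get_obs(); R=toolaxes(o); s=R.T@(np.array(p)-o['eef_pos'])*100
    y=np.degrees(np.arctan2(R[1,1],R[0,1])); tw=0
    if jaw is not None:
        a=(jaw-y+90)%180-90; tw=-np.radians(a)
    print('t',round(float(o['t']),2),'pos',np.round(o['eef_pos'],4),'jaw yaw',round(y,1),'SHIFT cm',np.round(s,2),'TWIST',round(tw,3),'rows lin',round(np.linalg.norm(s)/4.17,1),'rows tw',round(abs(tw)/.125,1),'F',np.round(o['contact_force'],1),'w',round(float(o['gripper_width']),3),'q7',round(float(o['q'][6]),2))
E
python3 - <<'E'
from h import *
d=read_camera('top')
for q,z in [('card_pack',.021),('card_tray',.012),('pen_rest',.03),('marker_mid',.01),('ribbon_dish',.01),('stamp_stand',.025),('ribbon_spool',.024),('seal_stamp',.06)]: rects(q,'top',d,z)
img=d['pixels'][110:280,150:480,::-1]; cv2.imwrite('pics/topz.png',cv2.resize(img,None,fx=2.4,fy=2.4,interpolation=cv2.INTER_CUBIC))
go([.441,.103,.25],90)
E
```

```text
card_pack top 0.72 n 256 px 298 236 rect c [438. -26.] s [57. 37.] mean [438. -26.] longyaw 85.7
card_tray top 0.63 n 687 px 192 163 rect c [639. 287.] s [69. 88.] mean [639. 287.] longyaw 100.9
pen_rest top 0.81 n 515 px 309 168 rect c [631. -53.] s [95. 47.] mean [631. -52.] longyaw 80.2
marker_mid top 0.74 n 201 px 356 236 rect c [ 442. -194.] s [ 12. 132.] mean [ 442. -194.] longyaw 93.1
ribbon_dish top 0.94 n 861 px 364 170 rect c [ 636. -213.] s [92. 95.] mean [ 635. -214.] longyaw 154.7
stamp_stand top 0.83 n 479 px 184 238 rect c [424. 293.] s [65. 64.] mean [424. 293.] longyaw 3.0
ribbon_spool top 0.69 n 371 px 408 243 rect c [ 427. -339.] s [57. 60.] mean [ 426. -338.] longyaw 90.4
ribbon_spool top 0.65 n 433 px 444 247 rect c [ 417. -441.] s [59. 66.] mean [ 416. -441.] longyaw 91.4
ribbon_spool top 0.38 n 403 px 209 200 rect c [532. 228.] s [65. 59.] mean [532. 228.] longyaw 65.0
t 1.6 pos [0.1838 0.6495 0.3039] jaw yaw 74.2 SHIFT cm [-39.63 -45.58   5.39] TWIST -0.276 rows lin 14.5 rows tw 2.2 F [-0.8  0.8 -0.1] w 0.996 q7 -0.08
```

View pics/topz.png

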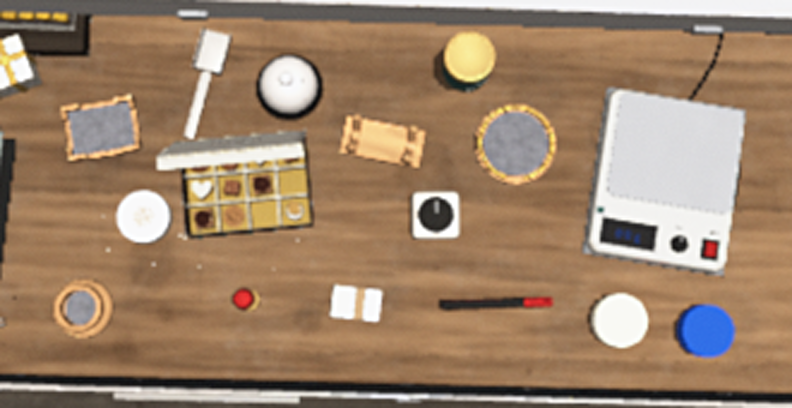

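Call:
{"fn": "move_arm", "kwargs": {
  "gripper": [1, 1, 1, 1, 1],
  "xyz": [
    [-39.6, -45.6, 0],
    [-39.6, -45.6, 0],
    [-39.6, -45.6, 0],
    [-39.6, -45.6, 0],
    [-39.6, -45.6, 0]
  ],
  "twist": [0, 0, 0, 0, 0],
  "squeeze": 40
}}

```text
t: 2.02
eef_pos: [0.273, 0.4591, 0.304]
tool_rot: [0.0, 0.137, 0.991, 0.0]
contact_force: [0.5, -0.5, 0.3]
gripper_width: 0.999
```

Call:
{"fn": "move_arm", "kwargs": {
  "gripper": [1, 1, 1, 1, 1],
  "xyz": [
    [-25.9, -29.9, 0],
    [-25.9, -29.9, 0],
    [-25.9, -29.9, 0],
    [-25.9, -29.9, 0],
    [-25.9, -29.9, 0]
  ],
  "twist": [0, 0, 0, -0.12, -0.276]
}}

```text
t: 2.43
eef_pos: [0.3581, 0.2779, 0.3043]
tool_rot: [0.0, 0.026, 1.0, 0.0]
contact_force: [0.5, -0.0, -0.2]
gripper_width: 1.0
```

Run:
```python
from h import *
go([.441,.103,.25],90)
```

```text
t 2.43 pos [0.3581 0.2779 0.3043] jaw yaw 87.0 SHIFT cm [ -9.19 -17.04   5.42] TWIST -0.052 rows lin 4.8 rows tw 0.4 F [ 0.5 -0.  -0.2] w 1.0 q7 0.74
```

Call:
{"fn": "move_arm", "kwargs": {
  "gripper": [1, 1, 1, 1, 1],
  "xyz": [
    [-9.2, -17, 5.4],
    [-9.2, -17, 5.4],
    [-9.2, -17, 5.4],
    [-9.2, -17, 5.4],
    [-9.2, -17, 5.4]
  ],
  "twist": [-0.05, -0.05, -0.05, -0.05, -0.05]
}}

```text
t: 2.85
eef_pos: [0.4405, 0.1023, 0.2497]
tool_rot: [0.0, 0.004, 1.0, -0.0]
contact_force: [1.3, 0.4, 0.8]
gripper_width: 1.001
```

Run:
```python
from h import *
d=pic('wrist','w1'); print(np.round(d['R'],2))
for q in['seal_stamp']:
  print(q,[(np.round(r['centre'],3).tolist(),round(r['p'],2)) for r in spot_point(q,'wrist')][:4])
rects('seal_stamp','wrist',d,.055)
go([.441,.103,.25],90)
```

```text
[[ 0.01  1.   -0.  ]
 [ 0.96 -0.01  0.29]
 [ 0.29 -0.   -0.96]]
seal_stamp [([0.442, 0.102, -0.001], 0.72)]
seal_stamp wrist 0.8 n 846 px 323 187 rect c [435. 104.] s [23. 33.] mean [435. 104.] longyaw 179.5
t 3.0 pos [0.4402 0.1026 0.2496] jaw yaw 89.3 SHIFT cm [-0.07  0.04 -0.04] TWIST -0.012 rows lin 0.0 rows tw 0.1 F [-0.4  1.3  0.3] w 0.999 q7 1.27
```

View pics/w1.png

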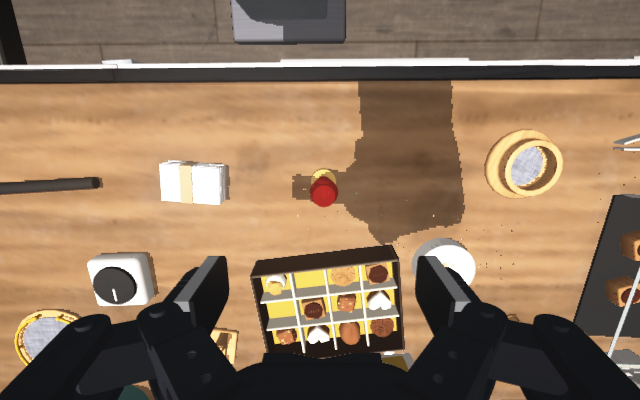

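Run:
```python
from h import *
d=read_camera('wrist')
im=d['pixels'].astype(int); m=(im[:,:,0]>100)&(im[:,:,1]<70)&(im[:,:,2]<70); v,u=np.nonzero(m[150:230,290:360]); u+=290;v+=150
print(u.min(),u.max(),v.min(),v.max(), len(u))
# top disk bottom edge
print(toplane(d,[[ (u.min()+u.max())/2, v.max()-8],[(u.min()+u.max())/2,(v.min()+v.max())/2]],.06))
for q in['stamp_stand','card_pack']:
  print(q,[(np.round(r['centre'],3).tolist(),round(r['p'],2)) for r in spot_point(q,'wrist')][:4])
rects('stamp_stand','wrist',d,.02); rects('card_pack','wrist',d,.021)
go([.441,.103,.107],90)
```

```text
309 337 177 206 633
[[0.44255866 0.10386264 0.06      ]
 [0.43687898 0.10392962 0.06      ]]
stamp_stand [([0.425, 0.302, -0.004], 0.66)]
card_pack [([0.439, -0.024, 0.002], 0.76)]
stamp_stand wrist 0.73 n 4201 px 522 163 rect c [423. 294.] s [73. 65.] mean [423. 293.] longyaw 89.3
card_pack wrist 0.66 n 2650 px 192 182 rect c [438. -21.] s [63. 42.] mean [437. -21.] longyaw 86.8
t 3.25 pos [0.4396 0.1067 0.2503] jaw yaw 89.8 SHIFT cm [-0.14 -0.38 14.33] TWIST -0.004 rows lin 3.4 rows tw 0.0 F [ 0.4 -0.3  0.2] w 1.001 q7 1.27
```

Call:
{"fn": "move_arm", "kwargs": {
  "gripper": [1, 1, 1, 1, 1],
  "xyz": [
    [0, 0, 4],
    [0, 0, 8],
    [0, 0, 11],
    [0, 0, 13],
    [0, 0, 14.3]
  ],
  "twist": [0, 0, 0, 0, 0]
}}

```text
t: 3.67
eef_pos: [0.4385, 0.1062, 0.1049]
tool_rot: [-0.001, 0.002, 1.0, -0.0]
contact_force: [-0.5, -0.0, 0.4]
gripper_width: 1.001
```

Run:
```python
from h import *
for i in range(3):
  go([.441,.103,.107],90); d=pic('wrist','w2')
```

```text
t 3.67 pos [0.4385 0.1062 0.1049] jaw yaw 89.8 SHIFT cm [-0.25 -0.32 -0.21] TWIST -0.004 rows lin 0.1 rows tw 0.0 F [-0.5 -0.   0.4] w 1.001 q7 1.41
t 3.72 pos [0.438  0.1061 0.1038] jaw yaw 89.8 SHIFT cm [-0.3  -0.31 -0.32] TWIST -0.003 rows lin 0.1 rows tw 0.0 F [ 0.  -0.  -1.7] w 1.003 q7 1.41
t 3.77 pos [0.4384 0.106  0.1053] jaw yaw 89.8 SHIFT cm [-0.26 -0.3  -0.17] TWIST -0.004 rows lin 0.1 rows tw 0.0 F [-0.6  0.6 -0.3] w 0.999 q7 1.4
```

View pics/w2.png

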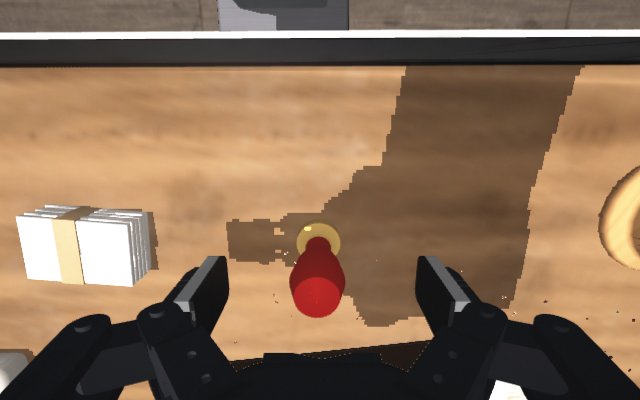

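Call:
{"fn": "move_arm", "kwargs": {
  "gripper": [1, 0, 0, 0, 0],
  "xyz": [
    [-0.25, -0.3, -0.2],
    [-0.25, -0.3, -0.2],
    [-0.25, -0.3, -0.2],
    [-0.25, -0.3, -0.2],
    [-0.25, -0.3, -0.2]
  ],
  "twist": [0, 0, 0, 0, 0],
  "squeeze": 40
}}

```text
t: 4.23
eef_pos: [0.4425, 0.1024, 0.1095]
tool_rot: [0.001, 0.003, 1.0, 0.0]
contact_force: [-0.5, 0.3, 0.1]
gripper_width: 0.449
```

Call:
{"fn": "move_arm", "kwargs": {
  "gripper": [0, 0, 0, 0, 0],
  "xyz": [
    [0, 0, 0],
    [0, 0, 0],
    [0, 0, 0],
    [0, 0, 0],
    [0, 0, 0]
  ],
  "twist": [0, 0, 0, 0, 0]
}}

```text
t: 4.65
eef_pos: [0.4427, 0.1024, 0.1094]
tool_rot: [0.0, 0.003, 1.0, 0.0]
contact_force: [-0.6, 0.6, 6.2]
gripper_width: 0.261
```

Run:
```python
from h import *
go([.441,.103,.107],90); d=pic('wrist','w3')
```

```text
t 4.65 pos [0.4427 0.1024 0.1094] jaw yaw 89.6 SHIFT cm [0.17 0.05 0.24] TWIST -0.006 rows lin 0.1 rows tw 0.0 F [-0.6  0.6  6.2] w 0.261 q7 1.41
```

View pics/w3.png

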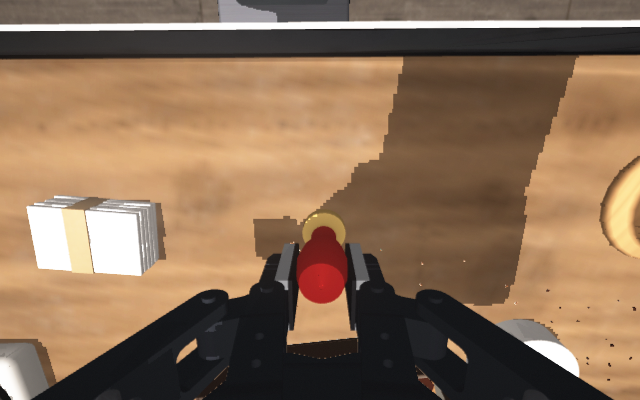

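Call:
{"fn": "move_arm", "kwargs": {
  "gripper": [0, 0, 0, 0, 0],
  "xyz": [
    [0, 0, -3],
    [0, 0, -7],
    [0, 2, -10],
    [0.5, 6, -11],
    [1, 10, -11]
  ],
  "twist": [0, 0, 0, 0, 0]
}}

```text
t: 5.12
eef_pos: [0.4345, 0.2029, 0.2222]
tool_rot: [0.003, 0.005, 1.0, 0.002]
contact_force: [1.4, 0.0, -0.8]
gripper_width: 0.26
```

Run:
```python
from h import *
d=pic('wrist','w4')
print([(np.round(r['centre'],3).tolist(),round(r['p'],2)) for r in spot_point('stamp_stand','wrist')][:4])
rects('stamp_stand','wrist',d,.02)
go([.426,.300,.2],90)
```

```text
[([0.426, 0.301, -0.001], 0.97)]
stamp_stand wrist 0.86 n 4551 px 427 174 rect c [423. 296.] s [65. 66.] mean [422. 296.] longyaw 92.9
t 5.27 pos [0.4321 0.2058 0.2191] jaw yaw 90.0 SHIFT cm [0.61 9.42 1.93] TWIST 0.0 rows lin 2.3 rows tw 0.0 F [ 0.4 -0.2 -0.3] w 0.261 q7 1.1
```

View pics/w4.png

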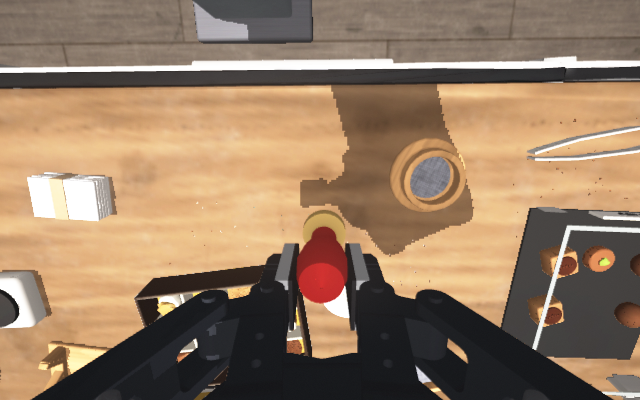

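Call:
{"fn": "move_arm", "kwargs": {
  "gripper": [0, 0, 0, 0, 0],
  "xyz": [
    [0.2, 4, 0],
    [0.5, 8, 1],
    [0.6, 9.4, 3],
    [0.6, 9.4, 5],
    [0.6, 9.4, 5]
  ],
  "twist": [0, 0, 0, 0, 0]
}}

```text
t: 5.68
eef_pos: [0.4253, 0.2951, 0.1652]
tool_rot: [-0.003, 0.002, 1.0, -0.003]
contact_force: [-0.9, -1.6, -1.4]
gripper_width: 0.261
```

Run:
```python
from h import *
d=pic('wrist','w5')
print([(np.round(r['centre'],3).tolist(),round(r['p'],2)) for r in spot_point('stamp_stand','wrist')][:4])
print([(np.round(r['centre'],3).tolist(),round(r['p'],2)) for r in spot_point('seal_stamp','wrist')][:4])
go([.426,.300,.116],90)
```

```text
[([0.427, 0.302, -0.0], 0.94)]
[([0.424, 0.294, 0.054], 0.7)]
t 5.83 pos [0.4279 0.2947 0.1691] jaw yaw 89.5 SHIFT cm [0.19 0.54 5.31] TWIST -0.008 rows lin 1.3 rows tw 0.1 F [ 1.  -0.5 -0.5] w 0.262 q7 0.97
```

View pics/w5.png

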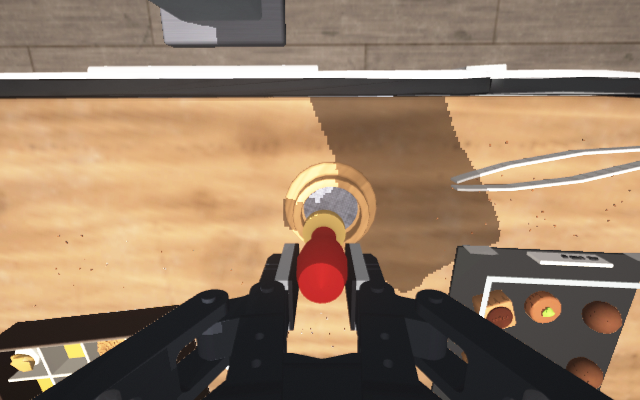

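Call:
{"fn": "move_arm", "kwargs": {
  "gripper": [0, 0, 0, 0, 0],
  "xyz": [
    [0.1, 0.6, 1.5],
    [0.1, 0.6, 3],
    [0.1, 0.6, 4.2],
    [0.1, 0.6, 5],
    [0.1, 0.6, 5]
  ],
  "twist": [0, 0, 0, 0, 0]
}}

```text
t: 6.25
eef_pos: [0.4266, 0.3012, 0.1186]
tool_rot: [-0.0, 0.004, 1.0, -0.001]
contact_force: [0.4, 0.1, -1.0]
gripper_width: 0.263
```

Run:
```python
from h import *
d=pic('wrist','w6'); d=pic('wrist','w6')
go([.4265,.301,.116],90)
```

```text
t 6.35 pos [0.4271 0.3019 0.1197] jaw yaw 89.6 SHIFT cm [ 0.06 -0.09  0.37] TWIST -0.007 rows lin 0.1 rows tw 0.1 F [ 0.2  0.8 -0.5] w 0.26 q7 0.99
```

View pics/w6.png

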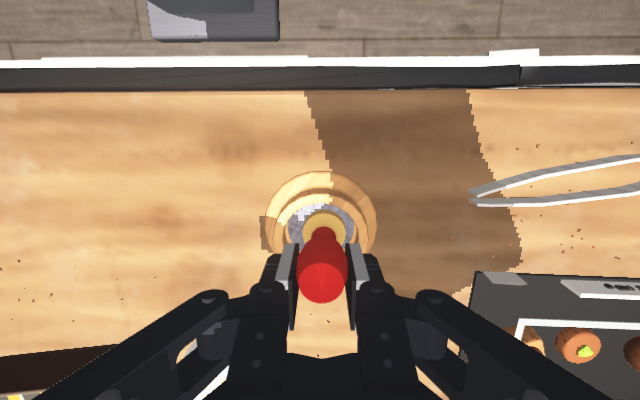

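Call:
{"fn": "move_arm", "kwargs": {
  "gripper": [0, 0, 0, 0, 0],
  "xyz": [
    [0, 0, 0.2],
    [0, 0, 0.4],
    [0, 0, 0.45],
    [0, 0, 0.45],
    [0, 0, 0.45]
  ],
  "twist": [0, 0, 0, 0, 0]
}}

```text
t: 6.77
eef_pos: [0.4265, 0.3024, 0.1146]
tool_rot: [0.0, 0.003, 1.0, 0.0]
contact_force: [0.0, -1.5, -0.8]
gripper_width: 0.261
```

Call:
{"fn": "move_arm", "kwargs": {
  "gripper": [0.35, 0.45, 0.55, 0.8, 0.8],
  "xyz": [
    [0, 0, 0],
    [0, 0, 0],
    [0, 0, 0],
    [0, 0, 0],
    [0, 0, 0]
  ],
  "twist": [0, 0, 0, 0, 0]
}}

```text
t: 7.18
eef_pos: [0.4265, 0.3024, 0.1145]
tool_rot: [0.0, 0.003, 1.0, 0.0]
contact_force: [0.7, 0.6, 0.5]
gripper_width: 0.795
```

Run:
```python
from h import *
d=pic('wrist','w7')
go([.439,-.025,.28],-4)
```

```text
t 7.23 pos [0.4265 0.3023 0.1144] jaw yaw 89.6 SHIFT cm [ -1.45 -32.72 -16.56] TWIST -1.507 rows lin 8.8 rows tw 12.1 F [-0.1  0.4  0.8] w 0.805 q7 0.99
```

View pics/w7.png

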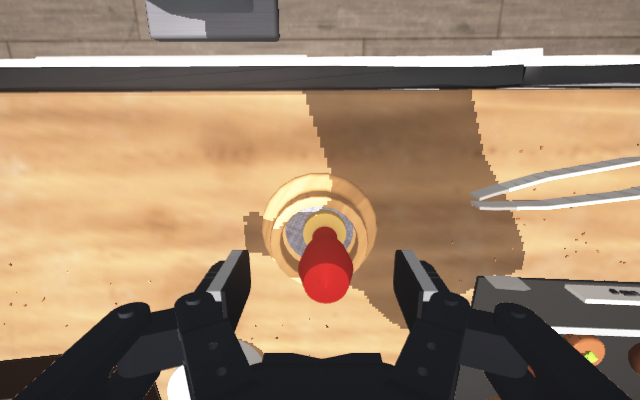

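Call:
{"fn": "move_arm", "kwargs": {
  "gripper": [1, 1, 1, 1, 1],
  "xyz": [
    [0, 0, -4],
    [0, 0, -8],
    [0, 0, -12],
    [0, -3, -15],
    [0, -7, -16]
  ],
  "twist": [0, 0, 0, 0.12, 0.24]
}}

```text
t: 7.65
eef_pos: [0.4277, 0.236, 0.279]
tool_rot: [0.003, 0.123, 0.992, 0.004]
contact_force: [1.4, -0.5, 0.4]
gripper_width: 1.001
```

```bash
sed -i 's/a=(jaw-y+90)%180-90/a=(jaw-y+180)%360-180/' h.py
python3 - <<'E'
from h import *
go([.439,-.025,.28],-4)
E
```

```text
t 7.65 pos [0.4277 0.236  0.279 ] jaw yaw 75.9 SHIFT cm [ -7.45 -25.03  -0.26] TWIST 1.395 rows lin 6.3 rows tw 11.2 F [ 1.4 -0.5  0.4] w 1.001 q7 0.78
```

Call:
{"fn": "move_arm", "kwargs": {
  "gripper": [1, 1, 1, 1, 1],
  "xyz": [
    [-1.2, -4, 0],
    [-2.4, -8, 0],
    [-3.6, -12, 0],
    [-4.8, -16, 0],
    [-6, -20, 0]
  ],
  "twist": [0.12, 0.24, 0.36, 0.48, 0.6]
}}

```text
t: 8.07
eef_pos: [0.435, 0.0225, 0.2746]
tool_rot: [0.0, 0.413, 0.911, 0.001]
contact_force: [0.5, -0.5, -0.3]
gripper_width: 1.001
```

Run:
```python
from h import *
go([.439,-.025,.25],-4)
```

```text
t 8.07 pos [0.435  0.0225 0.2746] jaw yaw 41.2 SHIFT cm [-3.84 -2.83  2.46] TWIST 0.789 rows lin 1.3 rows tw 6.3 F [ 0.5 -0.5 -0.3] w 1.001 q7 0.62
```

Call:
{"fn": "move_arm", "kwargs": {
  "gripper": [1, 1, 1, 1, 1],
  "xyz": [
    [-2, -1.5, 1],
    [-3.8, -2.8, 2.4],
    [-3.8, -2.8, 2.4],
    [-3.8, -2.8, 2.4],
    [-3.8, -2.8, 2.4]
  ],
  "twist": [0.12, 0.24, 0.36, 0.48, 0.6]
}}

```text
t: 8.48
eef_pos: [0.4395, -0.0233, 0.2502]
tool_rot: [-0.0, 0.665, 0.747, -0.0]
contact_force: [0.3, -0.1, 1.4]
gripper_width: 0.999
```

Call:
{"fn": "move_arm", "kwargs": {
  "gripper": [1, 1, 1],
  "xyz": [
    [0, 0, 0],
    [0, 0, 0],
    [0, 0, 0]
  ],
  "twist": [0.12, 0.19, 0.19]
}}

```text
t: 8.73
eef_pos: [0.4396, -0.0226, 0.2504]
tool_rot: [-0.0, 0.731, 0.683, -0.0]
contact_force: [0.8, 1.0, 0.7]
gripper_width: 0.999
```

Run:
```python
from h import *
d=pic('wrist','w8')
print([(np.round(r['centre'],3).tolist(),round(r['p'],2)) for r in spot_point('card_pack','wrist')][:4])
rects('card_pack','wrist',d,.021)
print([(np.round(r['centre'],3).tolist(),round(r['p'],2)) for r in spot_point('seal_stamp','top')][:4])
go([.439,-.025,.08],-4)
```

```text
[([0.436, -0.025, -0.0], 0.87)]
card_pack wrist 0.66 n 2273 px 321 184 rect c [440. -23.] s [59. 38.] mean [440. -22.] longyaw 86.1
[([0.44, 0.106, -0.002], 0.47)]
t 8.93 pos [ 0.4397 -0.0225  0.2504] jaw yaw -3.6 SHIFT cm [-0.25 -0.05 17.04] TWIST 0.006 rows lin 4.1 rows tw 0.1 F [ 0.1  0.4 -0.5] w 1.003 q7 0.03
```

View pics/w8.png

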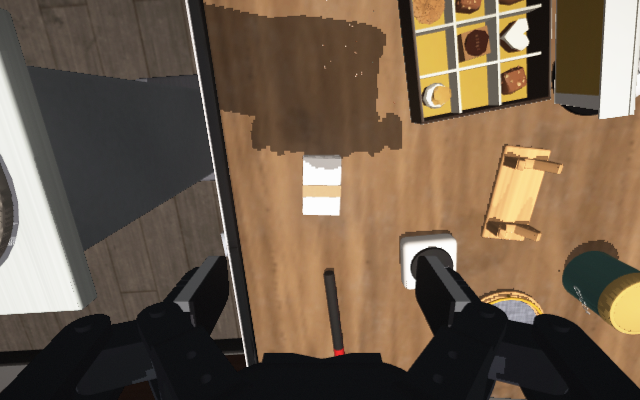

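Call:
{"fn": "move_arm", "kwargs": {
  "gripper": [1, 1, 1, 1, 1],
  "xyz": [
    [-0.25, 0.15, 4],
    [-0.25, 0.15, 8],
    [-0.25, 0.15, 12],
    [-0.25, 0.15, 15.5],
    [-0.25, 0.15, 17.4]
  ],
  "twist": [0, 0, 0, 0, 0]
}}

```text
t: 9.35
eef_pos: [0.4394, -0.0252, 0.0731]
tool_rot: [-0.001, 0.729, 0.684, -0.002]
contact_force: [0.7, 0.2, -0.2]
gripper_width: 1.002
```

Run:
```python
from h import *
d=pic('wrist','w9');d=pic('wrist','w9')
go([.438,-.025,.075],-4)
```

```text
t 9.45 pos [ 0.4392 -0.0255  0.0739] jaw yaw -3.7 SHIFT cm [ 0.04 -0.12 -0.11] TWIST 0.005 rows lin 0.0 rows tw 0.0 F [ 0.  -0.2  0.6] w 1.001 q7 0.39
```

View pics/w9.png

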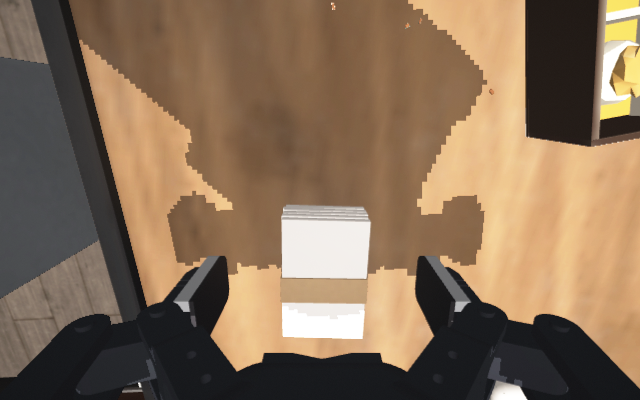

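Well centred; close.

Call:
{"fn": "move_arm", "kwargs": {
  "gripper": [0, 0, 0, 0, 0],
  "xyz": [
    [0, -0.1, -0.1],
    [0, -0.1, -0.1],
    [0, -0.1, -0.1],
    [0, -0.1, -0.1],
    [0, -0.1, -0.1]
  ],
  "twist": [0, 0, 0, 0, 0]
}}

```text
t: 9.87
eef_pos: [0.4408, -0.0249, 0.0788]
tool_rot: [0.0, 0.73, 0.684, 0.001]
contact_force: [-2.0, -0.4, 10.4]
gripper_width: 0.425
```

Call:
{"fn": "move_arm", "kwargs": {
  "gripper": [0, 0, 0, 0, 0],
  "xyz": [
    [0, 0, 0],
    [0, 0, 0],
    [0, 0, 0],
    [0, 0, -2],
    [0, 0, -4]
  ],
  "twist": [0, 0, 0, 0, 0]
}}

```text
t: 10.28
eef_pos: [0.4396, -0.0251, 0.1181]
tool_rot: [-0.0, 0.73, 0.684, -0.0]
contact_force: [0.6, 1.7, -1.2]
gripper_width: 0.425
```

Run:
```python
from h import *
d=pic('wrist','w10')
go([.438,-.025,.30],-4)
```

```text
t 10.33 pos [ 0.4414 -0.0253  0.1211] jaw yaw -3.8 SHIFT cm [  0.03  -0.27 -17.89] TWIST 0.004 rows lin 4.3 rows tw 0.0 F [ 0.7 -1.3  1.8] w 0.423 q7 0.31
```

View pics/w10.png

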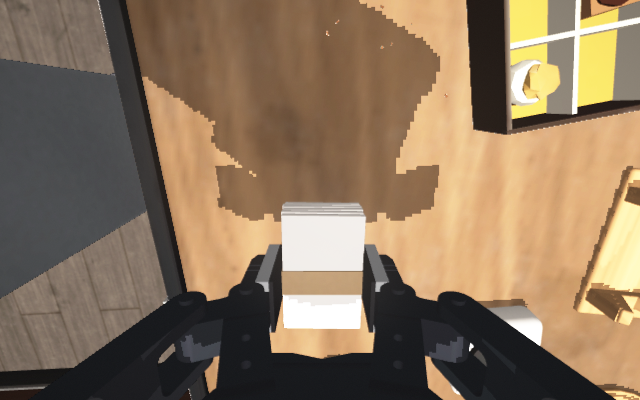

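Call:
{"fn": "move_arm", "kwargs": {
  "gripper": [0, 0, 0, 0, 0],
  "xyz": [
    [0, 0, -4],
    [0, 0, -8],
    [0, 0, -12],
    [0, 0, -16],
    [0, 0, -18.5]
  ],
  "twist": [0, 0, 0, 0, 0]
}}

```text
t: 10.75
eef_pos: [0.4408, -0.0257, 0.306]
tool_rot: [0.001, 0.73, 0.683, 0.002]
contact_force: [2.1, 0.1, -1.0]
gripper_width: 0.425
```

Run:
```python
from h import *
go([.641,.289,.305],10.9)
```

```text
t 10.75 pos [ 0.4408 -0.0257  0.306 ] jaw yaw -3.8 SHIFT cm [32.72 17.9   0.24] TWIST -0.256 rows lin 8.9 rows tw 2.1 F [ 2.1  0.1 -1. ] w 0.425 q7 -0.05
```

Call:
{"fn": "move_arm", "kwargs": {
  "gripper": [0, 0, 0, 0, 0],
  "xyz": [
    [3.5, 2, 0],
    [7, 4, 0],
    [10.5, 6, 0],
    [14, 8, 0],
    [17.5, 9.6, 0]
  ],
  "twist": [-0.05, -0.1, -0.15, -0.2, -0.256]
}}

```text
t: 11.17
eef_pos: [0.5482, 0.1453, 0.3029]
tool_rot: [0.0, 0.635, 0.772, 0.001]
contact_force: [1.4, -1.1, -0.8]
gripper_width: 0.427
```

Run:
```python
from h import *
go([.641,.289,.305],10.9)
```

```text
t 11.17 pos [0.5482 0.1453 0.3029] jaw yaw 11.1 SHIFT cm [12.31 11.88 -0.18] TWIST 0.004 rows lin 4.1 rows tw 0.0 F [ 1.4 -1.1 -0.8] w 0.427 q7 0.07
```

Call:
{"fn": "move_arm", "kwargs": {
  "gripper": [0, 0, 0, 0, 0],
  "xyz": [
    [3.5, 3.5, 0],
    [7, 7, 0],
    [10.5, 10, 0],
    [12.3, 11.9, 3],
    [12.3, 11.9, 6]
  ],
  "twist": [0, 0, 0, 0, 0]
}}

```text
t: 11.58
eef_pos: [0.6441, 0.2943, 0.2456]
tool_rot: [0.001, 0.634, 0.773, 0.006]
contact_force: [0.1, 1.0, -1.6]
gripper_width: 0.427
```

Run:
```python
from h import *
d=pic('wrist','w11');d=pic('wrist','w11')
print([(np.round(r['centre'],3).tolist(),round(r['p'],2)) for r in spot_point('card_tray','wrist')][:4])
rects('card_tray','wrist',d,.012)
go([.641,.289,.15],10.9)
```

```text
[([0.648, 0.29, -0.004], 0.79)]
card_tray wrist 0.58 n 4126 px 324 172 rect c [639. 306.] s [67. 56.] mean [639. 307.] longyaw 11.4
t 11.78 pos [0.6402 0.286  0.2418] jaw yaw 10.9 SHIFT cm [0.29 0.15 9.18] TWIST 0.001 rows lin 2.2 rows tw 0.0 F [-0.2 -1.1 -0.5] w 0.422 q7 -0.01
```

View pics/w11.png

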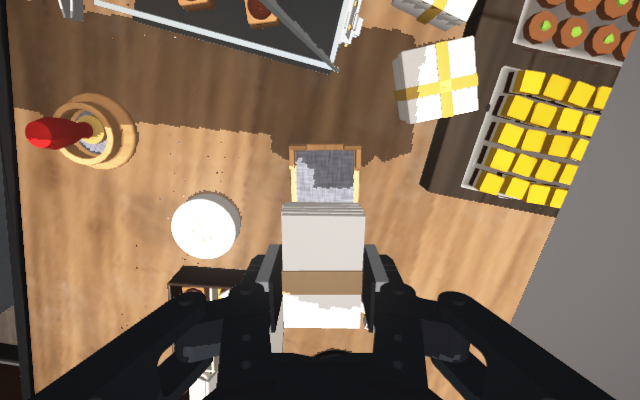

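Run:
```python
from h import *
d=read_camera('wrist')
cv2.imwrite('pics/w11z.png',cv2.resize(d['pixels'][130:220,270:380,::-1],None,fx=6,fy=6,interpolation=cv2.INTER_CUBIC))
P=toplane(d,[[290,147],[361,147]],.015)[:,:2]; e=P[1]-P[0]; a=np.arctan2(e[1],e[0]); print(P,np.linalg.norm(e),np.degrees(a)); n=np.array([-np.sin(a),np.cos(a)]); print(P.mean(0)-.043*n)
go([.641,.289,.15],10.9)
```

```text
[[0.60483177 0.31634294]
 [0.66915126 0.32872189]] 0.06549989218536514 10.893965774095513
[0.64511817 0.28030733]
t 11.83 pos [0.6411 0.2853 0.2437] jaw yaw 10.8 SHIFT cm [0.37 0.05 9.37] TWIST -0.001 rows lin 2.2 rows tw 0.0 F [ 0.  -1.3 -0.7] w 0.431 q7 -0.02
```

View pics/w11z.png

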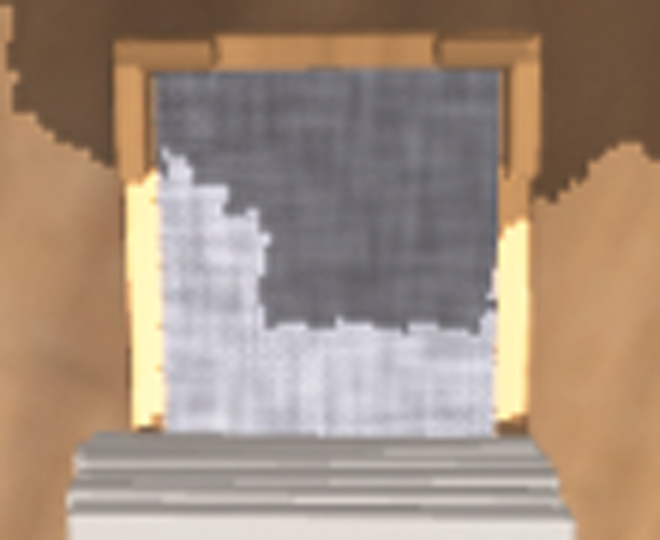

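Call:
{"fn": "move_arm", "kwargs": {
  "gripper": [0, 0, 0, 0, 0],
  "xyz": [
    [0.4, 0.2, 3],
    [0.4, 0.2, 6],
    [0.4, 0.2, 9.4],
    [0.4, 0.2, 11.4],
    [0.4, 0.2, 11.4]
  ],
  "twist": [0, 0, 0, 0, 0]
}}

```text
t: 12.25
eef_pos: [0.6403, 0.2891, 0.1264]
tool_rot: [-0.001, 0.637, 0.771, -0.002]
contact_force: [-0.4, -0.3, -1.3]
gripper_width: 0.427
```

Run:
```python
from h import *
d=pic('wrist','w12');d=pic('wrist','w12')
go([.6425,.2895,.085],10.9)
```

```text
t 12.35 pos [0.6431 0.29   0.1309] jaw yaw 10.8 SHIFT cm [-0.04 -0.08  4.59] TWIST -0.001 rows lin 1.1 rows tw 0.0 F [ 0.7  0.3 -0.5] w 0.423 q7 0.03
```

View pics/w12.png

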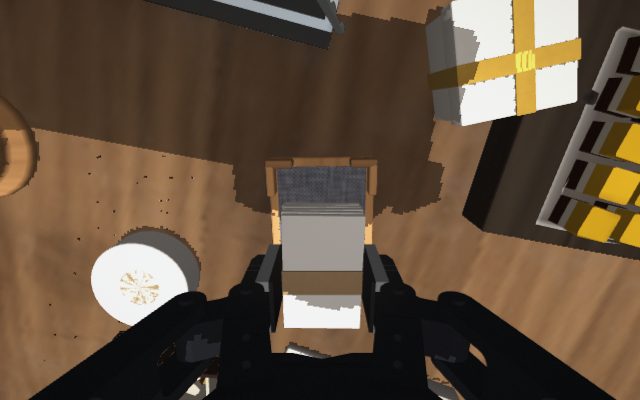

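Call:
{"fn": "move_arm", "kwargs": {
  "gripper": [0, 0, 0, 0, 0],
  "xyz": [
    [0, 0, 1.5],
    [0, 0, 3],
    [0, 0, 4.2],
    [0, 0, 4.5],
    [0, 0, 4.5]
  ],
  "twist": [0, 0, 0, 0, 0]
}}

```text
t: 12.77
eef_pos: [0.642, 0.2909, 0.0836]
tool_rot: [-0.0, 0.637, 0.771, -0.0]
contact_force: [-4.1, -0.7, 6.2]
gripper_width: 0.424
```

Run:
```python
from h import *
d=pic('wrist','w13');d=pic('wrist','w13')
go([.6425,.2895,.084],10.9)
```

```text
t 12.87 pos [0.642  0.2909 0.0836] jaw yaw 10.9 SHIFT cm [-0.15  0.03 -0.04] TWIST 0.0 rows lin 0.0 rows tw 0.0 F [-2.6  0.7  6.1] w 0.425 q7 0.05
```

View pics/w13.png

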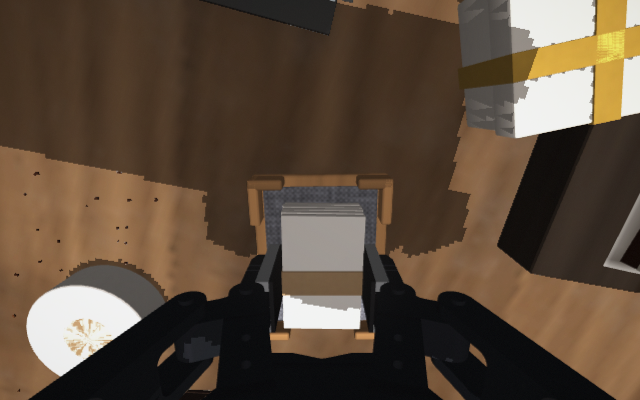

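Touching down (6 N), pack centred. Release.

Call:
{"fn": "move_arm", "kwargs": {
  "gripper": [0.5, 0.55, 0.6, 0.65, 0.65],
  "xyz": [
    [0, 0, 0],
    [0, 0, 0],
    [0, 0, 0],
    [0, 0, 0],
    [0, 0, 0]
  ],
  "twist": [0, 0, 0, 0, 0]
}}

```text
t: 13.28
eef_pos: [0.642, 0.2908, 0.0831]
tool_rot: [0.0, 0.637, 0.771, -0.0]
contact_force: [0.3, -0.0, -0.1]
gripper_width: 0.653
```

Call:
{"fn": "move_arm", "kwargs": {
  "gripper": [0.65, 0.65, 0.7, 0.8, 0.8],
  "xyz": [
    [0, 0, -2],
    [0, 0, -5],
    [0, 0, -9],
    [0, 0, -13],
    [0, 0, -17]
  ],
  "twist": [0, 0, 0, 0, 0]
}}

```text
t: 13.7
eef_pos: [0.6417, 0.2906, 0.2549]
tool_rot: [-0.0, 0.637, 0.771, -0.0]
contact_force: [0.6, -0.6, -0.0]
gripper_width: 0.798
```

Run:
```python
from h import *
d=pic('wrist','w14')
rects('card_pack','wrist',d,.026)
print([(np.round(r['centre'],3).tolist(),round(r['p'],2)) for r in spot_point('card_pack','wrist')][:4])
go([.443,-.194,.28],3)
```

```text
card_pack wrist 0.75 n 2369 px 322 182 rect c [642. 292.] s [38. 60.] mean [642. 293.] longyaw 100.9
[([0.641, 0.291, 0.007], 0.64)]
t 13.85 pos [0.644  0.2911 0.2577] jaw yaw 10.9 SHIFT cm [-43.83 -28.9   -2.54] TWIST 0.138 rows lin 12.6 rows tw 1.1 F [-0.1 -0.1 -1.1] w 0.805 q7 -0.02
```

View pics/w14.png

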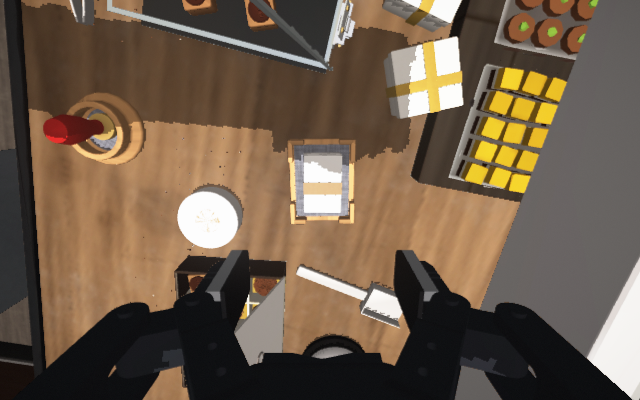

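Call:
{"fn": "move_arm", "kwargs": {
  "gripper": [1, 1, 1, 1, 1],
  "xyz": [
    [0, 0, -3],
    [-2, -1.3, -5],
    [-5.5, -3.6, -5],
    [-9, -5.9, -5],
    [-12.5, -8.2, -5]
  ],
  "twist": [0, 0, 0, 0.07, 0.138]
}}

```text
t: 14.27
eef_pos: [0.5841, 0.1519, 0.3022]
tool_rot: [-0.0, 0.689, 0.725, -0.001]
contact_force: [0.3, -0.5, 0.3]
gripper_width: 0.999
```

Run:
```python
from h import *
go([.443,-.194,.305],3)
```

```text
t 14.27 pos [0.5841 0.1519 0.3022] jaw yaw 2.9 SHIFT cm [-33.83 -15.84  -0.24] TWIST -0.002 rows lin 9.0 rows tw 0.0 F [ 0.3 -0.5  0.3] w 0.999 q7 -0.03
```

Call:
{"fn": "move_arm", "kwargs": {
  "gripper": [1, 1, 1, 1, 1],
  "xyz": [
    [-3.6, -1.7, 0],
    [-7.2, -3.4, 0],
    [-10.8, -5.1, 0],
    [-14.4, -6.8, 0],
    [-18, -8.5, 0]
  ],
  "twist": [0, 0, 0, 0, 0]
}}

```text
t: 14.68
eef_pos: [0.5083, -0.0324, 0.3022]
tool_rot: [-0.001, 0.688, 0.726, -0.001]
contact_force: [0.8, -0.1, 0.7]
gripper_width: 0.999
```

Call:
{"fn": "move_arm", "kwargs": {
  "gripper": [1, 1, 1, 1, 1],
  "xyz": [
    [-3.6, -1.7, 0],
    [-7.2, -3.4, 0],
    [-10.8, -5.1, 2],
    [-13.5, -6.5, 4],
    [-15, -7.3, 6]
  ],
  "twist": [0, 0, 0, 0, 0]
}}

```text
t: 15.1
eef_pos: [0.4423, -0.188, 0.2422]
tool_rot: [0.0, 0.69, 0.724, -0.0]
contact_force: [0.7, 1.0, 1.1]
gripper_width: 0.999
```

Run:
```python
from h import *
d=pic('wrist','w15');d=pic('wrist','w15')
rects('marker_mid','wrist',d,.008)
print([(np.round(r['centre'],3).tolist(),round(r['p'],2)) for r in spot_point('marker_mid','wrist')][:4])
go([.443,-.194,.08],3)
```

```text
marker_mid wrist 0.92 n 1689 px 327 182 rect c [ 444. -192.] s [ 12. 134.] mean [ 444. -188.] longyaw 93.2
[]
t 15.3 pos [ 0.4444 -0.1845  0.2426] jaw yaw 2.9 SHIFT cm [-0.94 -0.16 16.26] TWIST -0.001 rows lin 3.9 rows tw 0.0 F [0.2 0.4 0. ] w 0.997 q7 0.62
```

View pics/w15.png

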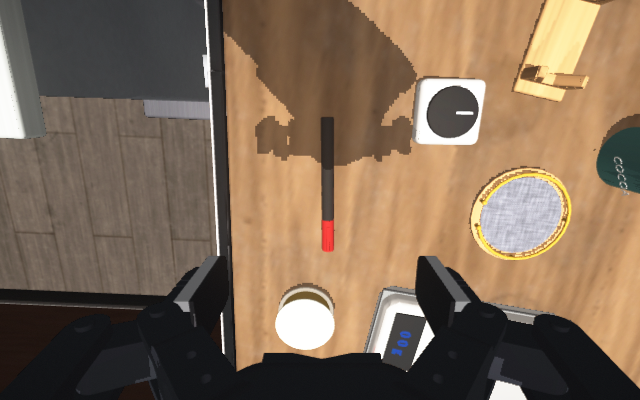

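Call:
{"fn": "move_arm", "kwargs": {
  "gripper": [1, 1, 1, 1, 1],
  "xyz": [
    [-0.8, 0, 4],
    [-0.8, 0, 8],
    [-0.8, 0, 12],
    [-0.8, 0, 14.5],
    [-0.8, 0, 16.2]
  ],
  "twist": [0, 0, 0, 0, 0]
}}

```text
t: 15.72
eef_pos: [0.4458, -0.1904, 0.079]
tool_rot: [-0.001, 0.687, 0.727, -0.0]
contact_force: [-0.4, -0.8, -0.1]
gripper_width: 1.002
```

Call:
{"fn": "move_arm", "kwargs": {
  "gripper": [0.5, 0.5],
  "xyz": [
    [0, 0, 0],
    [0, 0, 0]
  ],
  "twist": [0, 0]
}}

```text
t: 15.88
eef_pos: [0.4462, -0.1916, 0.0814]
tool_rot: [-0.0, 0.688, 0.726, 0.0]
contact_force: [0.4, -0.8, 1.0]
gripper_width: 0.751
```

Run:
```python
from h import *
d=pic('wrist','w16')
go([.444,-.192,.077],3.2)
```

```text
t 15.93 pos [ 0.4467 -0.192   0.0822] jaw yaw 3.1 SHIFT cm [ 0.02 -0.27  0.52] TWIST -0.002 rows lin 0.1 rows tw 0.0 F [ 0.  -0.1  0.7] w 0.662 q7 0.91
```

View pics/w16.png

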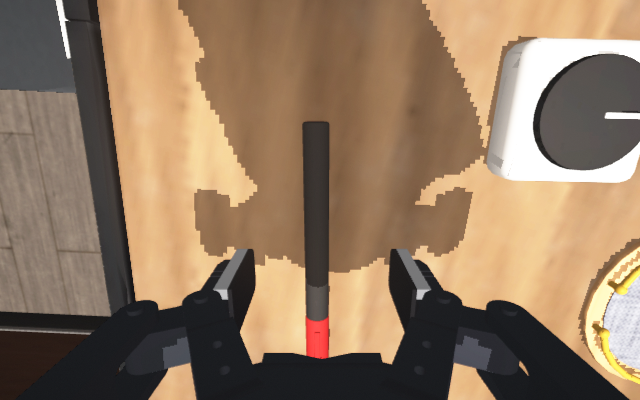

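Call:
{"fn": "move_arm", "kwargs": {
  "gripper": [0.4, 0.3, 0, 0, 0],
  "xyz": [
    [0, -0.25, 0.4],
    [0, -0.25, 0.4],
    [0, -0.25, 0.4],
    [0, -0.25, 0.4],
    [0, -0.25, 0.4]
  ],
  "twist": [0, 0, 0, 0, 0]
}}

```text
t: 16.35
eef_pos: [0.4434, -0.1928, 0.0783]
tool_rot: [0.0, 0.688, 0.725, 0.001]
contact_force: [-0.3, 1.6, 7.6]
gripper_width: 0.115
```

Call:
{"fn": "move_arm", "kwargs": {
  "gripper": [0, 0, 0, 0, 0],
  "xyz": [
    [0, 0, 0],
    [0, 0, 0],
    [0, 0, 0],
    [0, 0, -2],
    [0, 0, -5]
  ],
  "twist": [0, 0, 0, 0, 0]
}}

```text
t: 16.77
eef_pos: [0.4417, -0.1923, 0.1268]
tool_rot: [-0.002, 0.688, 0.725, -0.001]
contact_force: [1.3, -0.4, 0.4]
gripper_width: 0.114
```

Run:
```python
from h import *
d=pic('wrist','w17');d=pic('wrist','w17')
go([.634,-.05,.25],-9.8)
```

```text
t 16.87 pos [ 0.4447 -0.1938  0.1306] jaw yaw 3.0 SHIFT cm [ 13.36  19.72 -11.84] TWIST 0.223 rows lin 6.4 rows tw 1.8 F [ 1.4 -0.4  0.2] w 0.111 q7 0.84
```

View pics/w17.png

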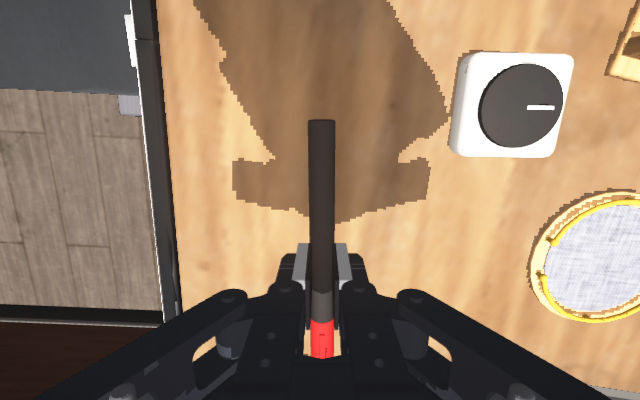

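Call:
{"fn": "move_arm", "kwargs": {
  "gripper": [0, 0, 0, 0, 0],
  "xyz": [
    [0, 0, -4],
    [0, 0, -8],
    [2, 3, -10],
    [4, 6, -11],
    [6, 9, -11.8]
  ],
  "twist": [0, 0, 0, 0.1, 0.223]
}}

```text
t: 17.28
eef_pos: [0.531, -0.1274, 0.2476]
tool_rot: [0.001, 0.766, 0.642, 0.002]
contact_force: [0.3, -0.1, -1.2]
gripper_width: 0.11
```

Run:
```python
from h import *
go([.634,-.05,.25],-9.8)
```

```text
t 17.28 pos [ 0.531  -0.1274  0.2476] jaw yaw -10.1 SHIFT cm [ 9.43  8.79 -0.19] TWIST -0.005 rows lin 3.1 rows tw 0.0 F [ 0.3 -0.1 -1.2] w 0.11 q7 0.34
```

Call:
{"fn": "move_arm", "kwargs": {
  "gripper": [0, 0, 0, 0, 0],
  "xyz": [
    [2.5, 2.5, 0],
    [5, 5, 0],
    [7.5, 7, 0],
    [9.4, 8.8, 0],
    [9.4, 8.8, 0]
  ],
  "twist": [0, 0, 0, 0, 0]
}}

```text
t: 17.7
eef_pos: [0.6362, -0.0443, 0.2445]
tool_rot: [-0.0, 0.762, 0.648, 0.001]
contact_force: [-0.2, 1.6, -0.9]
gripper_width: 0.109
```

Run:
```python
from h import *
d=pic('wrist','w18');d=pic('wrist','w18')
rects('pen_rest','wrist',d,.02)
print([(np.round(r['centre'],3).tolist(),round(r['p'],2)) for r in spot_point('pen_rest','wrist')][:4])
print([(np.round(r['centre'],3).tolist(),round(r['p'],2)) for r in spot_point('marker_mid','wrist')][:4])
go([.634,-.05,.11],-9.8)
```

```text
pen_rest wrist 0.68 n 1900 px 328 182 rect c [637. -46.] s [93. 44.] mean [641. -45.] longyaw 80.2
[([0.634, -0.047, -0.003], 0.84)]
[([0.635, -0.047, 0.173], 0.72)]
t 17.95 pos [ 0.6312 -0.0519  0.2454] jaw yaw -9.9 SHIFT cm [ 0.24  0.25 13.54] TWIST -0.002 rows lin 3.2 rows tw 0.0 F [ 1.2 -1.1  0.2] w 0.108 q7 0.23
```

View pics/w18.png

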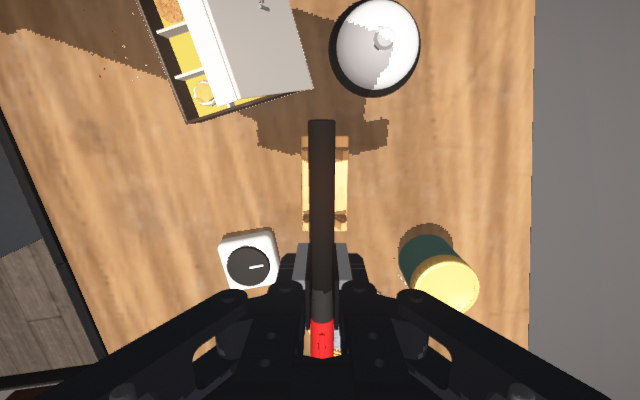

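Run:
```python
from h import *
w=read_camera('wrist');t=read_camera('top');s=pic('scene','s2')
for z in(.0,.03,.1,.15): print(z,toplane(w,[[312,90],[305,22]],z)[:,:2].round(3).tolist(),toplane(t,[[276.5,165],[276.5,175]],z)[:,:2].round(3).tolist())
print('cam',np.round(-w['R'].T@w['t'],3))
cv2.imwrite('pics/tz.png',cv2.resize(t['pixels'][130:230,210:350,::-1],None,fx=5,fy=5,interpolation=cv2.INTER_CUBIC))
cv2.imwrite('pics/sz.png',cv2.resize(s['pixels'][120:250,200:380,::-1],None,fx=4,fy=4,interpolation=cv2.INTER_CUBIC))
```

```text
0.0 [[0.638, 0.036], [0.642, 0.093]] [[0.644, 0.044], [0.615, 0.043]]
0.03 [[0.638, 0.034], [0.642, 0.086]] [[0.639, 0.042], [0.61, 0.041]]
0.1 [[0.64, 0.031], [0.643, 0.07]] [[0.626, 0.036], [0.599, 0.035]]
0.15 [[0.641, 0.029], [0.643, 0.058]] [[0.617, 0.032], [0.591, 0.031]]
cam [0.645 0.02  0.315]
```

View pics/tz.png

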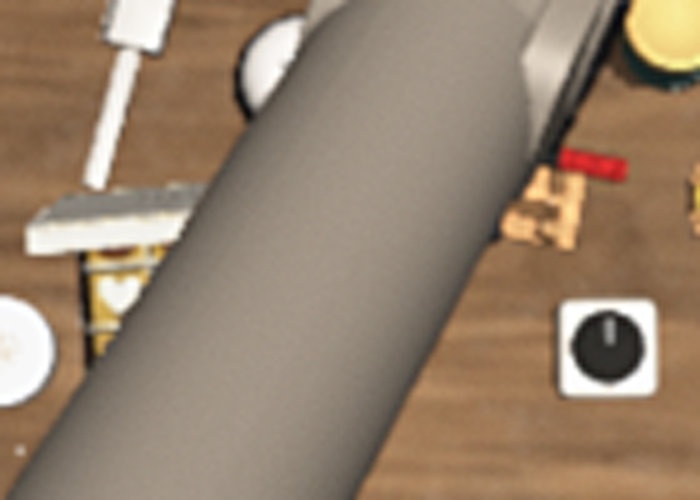

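View pics/sz.png

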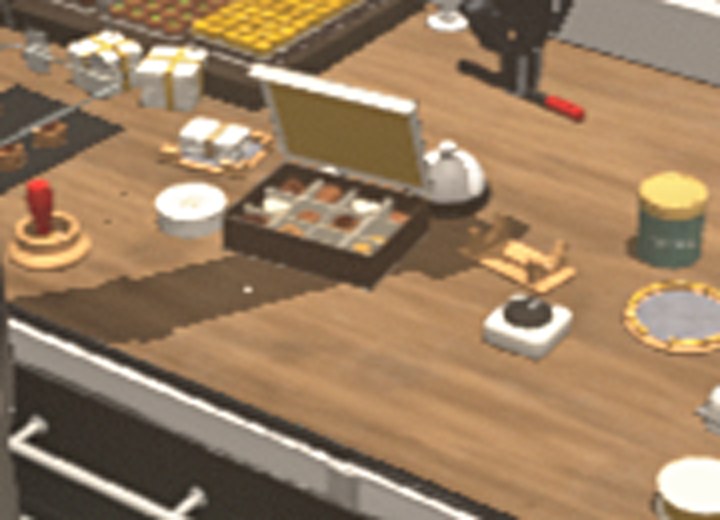

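Call:
{"fn": "move_arm", "kwargs": {
  "gripper": [0, 0, 0, 0, 0],
  "xyz": [
    [-0.2, 0.2, 3],
    [-0.2, 0.2, 6],
    [-0.2, 0.2, 9],
    [-0.2, 0.2, 11],
    [-0.2, 0.2, 11.5]
  ],
  "twist": [0, 0, 0, 0, 0]
}}

```text
t: 18.52
eef_pos: [0.6317, -0.0527, 0.127]
tool_rot: [-0.002, 0.765, 0.644, -0.002]
contact_force: [-0.0, -0.2, -1.1]
gripper_width: 0.112
```

Run:
```python
from h import *
d=pic('wrist','w19');d=pic('wrist','w19')
rects('pen_rest','wrist',d,.02)
print([(np.round(r['centre'],3).tolist(),round(r['p'],2)) for r in spot_point('pen_rest','wrist')][:4])
go([.633,-.054,.0905],-9.8)
```

```text
pen_rest wrist 0.75 n 4943 px 332 193 rect c [639. -33.] s [68. 45.] mean [642. -30.] longyaw 78.4
[([0.636, -0.052, 0.001], 0.75)]
t 18.72 pos [ 0.6347 -0.0533  0.1319] jaw yaw -9.8 SHIFT cm [-0.09 -0.17  4.14] TWIST 0.0 rows lin 1.0 rows tw 0.0 F [-0.2  0.6 -0.1] w 0.117 q7 0.32
```

View pics/w19.png

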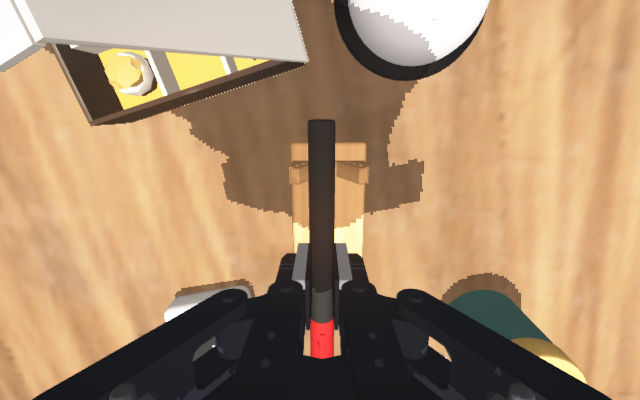

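Call:
{"fn": "move_arm", "kwargs": {
  "gripper": [0, 0, 0, 0, 0],
  "xyz": [
    [-0.1, 0.4, 0.8],
    [-0.1, 0.4, 1.6],
    [-0.1, 0.4, 2.3],
    [-0.1, 0.4, 2.3],
    [-0.1, 0.4, 2.3]
  ],
  "twist": [0, 0, 0, 0, 0]
}}

```text
t: 19.13
eef_pos: [0.6373, -0.0543, 0.1068]
tool_rot: [-0.0, 0.765, 0.644, -0.0]
contact_force: [0.4, -0.1, 0.2]
gripper_width: 0.112
```

Run:
```python
from h import *
d=pic('wrist','w20');d=pic('wrist','w20')
go([.636,-.054,.0905],-9.8)
```

```text
t 19.23 pos [ 0.6378 -0.0545  0.1075] jaw yaw -9.8 SHIFT cm [ 0.02 -0.18  1.7 ] TWIST 0.001 rows lin 0.4 rows tw 0.0 F [ 0.4 -0.6  0.4] w 0.107 q7 0.33
```

View pics/w20.png

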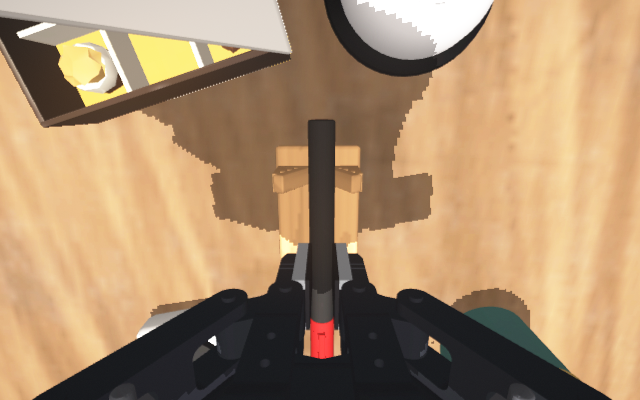

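Call:
{"fn": "move_arm", "kwargs": {
  "gripper": [0, 0, 0, 0, 0],
  "xyz": [
    [0, -0.1, 0.6],
    [0, -0.1, 1.1],
    [0, -0.1, 1.5],
    [0, -0.1, 1.7],
    [0, -0.1, 1.7]
  ],
  "twist": [0, 0, 0, 0, 0]
}}

```text
t: 19.65
eef_pos: [0.6364, -0.0541, 0.0904]
tool_rot: [-0.001, 0.765, 0.644, -0.0]
contact_force: [-1.2, 0.7, 3.0]
gripper_width: 0.117
```

Run:
```python
from h import *
d=pic('wrist','w21');d=pic('wrist','w21')
go([.636,-.054,.0905],-9.8)
```

```text
t 19.75 pos [ 0.6365 -0.0541  0.0904] jaw yaw -9.8 SHIFT cm [ 0.01 -0.05 -0.01] TWIST 0.001 rows lin 0.0 rows tw 0.0 F [-1.7  0.9  3.3] w 0.115 q7 0.35
```

View pics/w21.png

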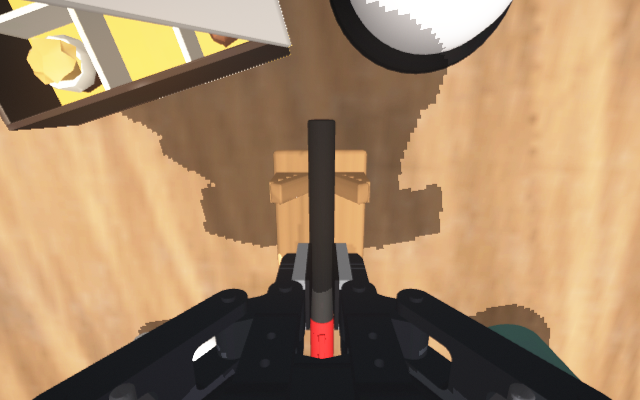

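Call:
{"fn": "move_arm", "kwargs": {
  "gripper": [0.2, 0.3, 0.4, 0.4, 0.4],
  "xyz": [
    [0, 0, 0],
    [0, 0, 0],
    [0, 0, 0],
    [0, 0, 0],
    [0, 0, -1]
  ],
  "twist": [0, 0, 0, 0, 0]
}}

```text
t: 20.17
eef_pos: [0.6357, -0.0539, 0.099]
tool_rot: [-0.001, 0.765, 0.644, -0.001]
contact_force: [0.4, 0.5, 0.3]
gripper_width: 0.402
```

Call:
{"fn": "move_arm", "kwargs": {
  "gripper": [0.4, 0.4, 0.5, 0.7, 1],
  "xyz": [
    [0, 0, -3],
    [0, 0, -6],
    [0, 0, -10],
    [0, 0, -14],
    [0, 0, -16]
  ],
  "twist": [0, 0, 0, 0, 0]
}}

```text
t: 20.58
eef_pos: [0.6381, -0.0554, 0.266]
tool_rot: [0.002, 0.765, 0.644, 0.002]
contact_force: [0.6, -0.8, 0.5]
gripper_width: 0.768
```

Run:
```python
from h import *
d=pic('wrist','w22');d=pic('wrist','w22')
rects('marker_mid','wrist',d,.018);rects('pen_rest','wrist',d,.018)
go([.426,-.338,.26],90)
```

```text
marker_mid wrist 0.85 n 1586 px 315 176 rect c [637. -54.] s [134.  13.] mean [637. -52.] longyaw 81.1
pen_rest wrist 0.98 n 3010 px 314 170 rect c [637. -47.] s [94. 46.] mean [637. -45.] longyaw 80.0
t 20.78 pos [ 0.6368 -0.0541  0.2612] jaw yaw -9.8 SHIFT cm [-31.55 -15.96   0.08] TWIST -1.741 rows lin 8.5 rows tw 13.9 F [ 0.4  1.  -1. ] w 1.003 q7 0.22
```

View pics/w22.png

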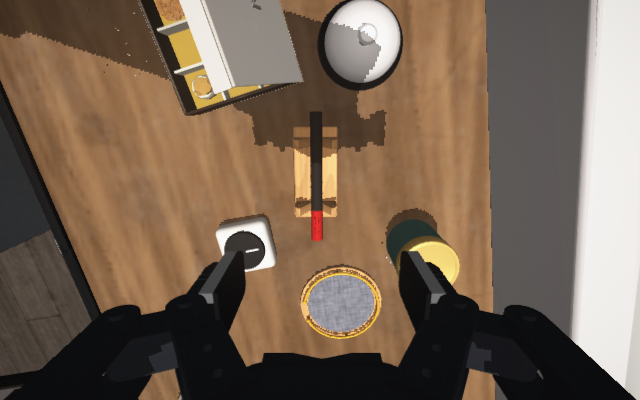

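Call:
{"fn": "move_arm", "kwargs": {
  "gripper": [1, 1, 1, 1, 1],
  "xyz": [
    [-3, -1.5, 0],
    [-6, -3, 0],
    [-9, -4.5, 0],
    [-12, -6, 0],
    [-15, -7.5, 0]
  ],
  "twist": [-0.12, -0.24, -0.36, -0.48, -0.6]
}}

```text
t: 21.2
eef_pos: [0.5355, -0.19, 0.259]
tool_rot: [-0.001, 0.537, 0.843, -0.001]
contact_force: [0.7, -1.1, -0.1]
gripper_width: 1.003
```

Run:
```python
from h import *
go([.426,-.338,.26],90)
```

```text
t 21.2 pos [ 0.5355 -0.19    0.259 ] jaw yaw 25.0 SHIFT cm [ -8.8  -16.17  -0.08] TWIST -1.135 rows lin 4.4 rows tw 9.1 F [ 0.7 -1.1 -0.1] w 1.003 q7 0.97
```

Call:
{"fn": "move_arm", "kwargs": {
  "gripper": [1, 1, 1, 1, 1],
  "xyz": [
    [-1.7, -3.2, 0],
    [-3.4, -6.4, 0],
    [-5.1, -9.6, 0],
    [-6.8, -12.6, 0],
    [-8.5, -15.6, 0]
  ],
  "twist": [-0.12, -0.24, -0.36, -0.48, -0.6]
}}

```text
t: 21.62
eef_pos: [0.429, -0.3321, 0.2591]
tool_rot: [-0.001, 0.264, 0.964, 0.0]
contact_force: [0.8, 0.8, 0.8]
gripper_width: 1.002
```

Call:
{"fn": "move_arm", "kwargs": {
  "gripper": [1, 1, 1, 1, 1],
  "xyz": [
    [0, 0, 0],
    [0, 0, 0],
    [0, 0, 0],
    [0, 0, 0],
    [0, 0, 0]
  ],
  "twist": [-0.12, -0.24, -0.36, -0.48, -0.53]
}}

```text
t: 22.03
eef_pos: [0.4301, -0.3311, 0.259]
tool_rot: [-0.001, 0.003, 1.0, 0.001]
contact_force: [0.2, -0.2, -0.6]
gripper_width: 1.0
```

Run:
```python
from h import *
d=pic('wrist','w23');d=pic('wrist','w23')
rects('ribbon_spool','wrist',d,.024)
print([(np.round(r['centre'],3).tolist(),round(r['p'],2)) for r in spot_point('ribbon_spool','wrist')][:4])
go([.426,-.338,.12],90)
```

```text
ribbon_spool wrist 0.94 n 3194 px 314 178 rect c [ 427. -337.] s [62. 62.] mean [ 426. -338.] longyaw 133.9
ribbon_spool wrist 0.9 n 3515 px 210 169 rect c [ 417. -438.] s [65. 64.] mean [ 416. -438.] longyaw 85.7
[([0.428, -0.339, -0.002], 0.86), ([0.411, -0.444, -0.003], 0.71)]
t 22.23 pos [ 0.4305 -0.3313  0.2595] jaw yaw 89.2 SHIFT cm [ 0.41 -0.69 13.95] TWIST -0.013 rows lin 3.3 rows tw 0.1 F [-0.   1.1 -0.6] w 1.008 q7 2.28
```

View pics/w23.png

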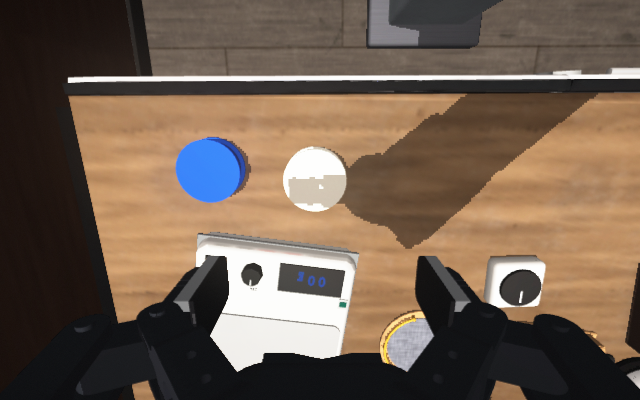

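Call:
{"fn": "move_arm", "kwargs": {
  "gripper": [1, 1, 1, 1, 1],
  "xyz": [
    [0.35, -0.65, 4],
    [0.35, -0.65, 8],
    [0.35, -0.65, 11],
    [0.35, -0.65, 13],
    [0.35, -0.65, 13.5]
  ],
  "twist": [-0.01, -0.01, -0.01, -0.01, -0.01]
}}

```text
t: 22.65
eef_pos: [0.4255, -0.3365, 0.1216]
tool_rot: [-0.003, 0.001, 1.0, 0.002]
contact_force: [-0.1, -0.6, 0.6]
gripper_width: 1.001
```

Run:
```python
from h import *
d=pic('wrist','w24');d=pic('wrist','w24')
rects('ribbon_spool','wrist',d,.024)
go([.427,-.338,.076],90)
```

```text
ribbon_spool wrist 0.9 n 10628 px 142 218 rect c [ 414. -437.] s [62. 72.] mean [ 414. -437.] longyaw 135.5
ribbon_spool wrist 0.85 n 9405 px 319 235 rect c [ 426. -337.] s [62. 67.] mean [ 424. -338.] longyaw 156.9
t 22.8 pos [ 0.4275 -0.3383  0.1257] jaw yaw 89.9 SHIFT cm [0.05 0.03 4.97] TWIST -0.002 rows lin 1.2 rows tw 0.0 F [ 0.4 -0.5  0.2] w 1.001 q7 2.41
```

View pics/w24.png

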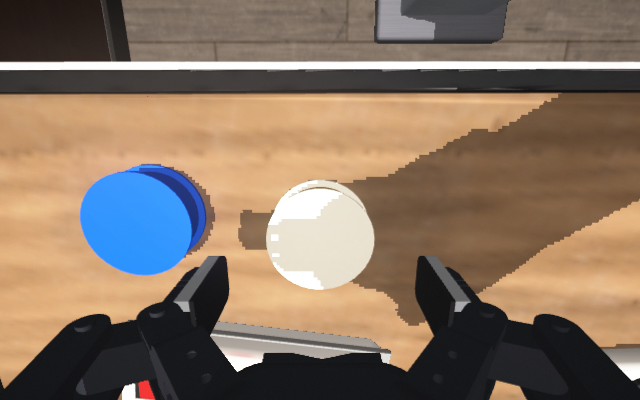

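Call:
{"fn": "move_arm", "kwargs": {
  "gripper": [1, 1, 1, 1, 1],
  "xyz": [
    [0, 0, 2],
    [0, 0, 3.5],
    [0, 0, 4.7],
    [0, 0, 4.7],
    [0, 0, 4.7]
  ],
  "twist": [0, 0, 0, 0, 0]
}}

```text
t: 23.22
eef_pos: [0.4277, -0.3383, 0.079]
tool_rot: [0.0, 0.001, 1.0, -0.0]
contact_force: [0.0, 0.2, -0.5]
gripper_width: 0.997
```

Run:
```python
from h import *
d=pic('wrist','w25');d=pic('wrist','w25')
go([.427,-.338,.076],90)
```

```text
t 23.32 pos [ 0.428  -0.3386  0.0795] jaw yaw 89.9 SHIFT cm [0.1  0.06 0.35] TWIST -0.001 rows lin 0.1 rows tw 0.0 F [0.3 0.1 1.1] w 0.999 q7 2.45
```

View pics/w25.png

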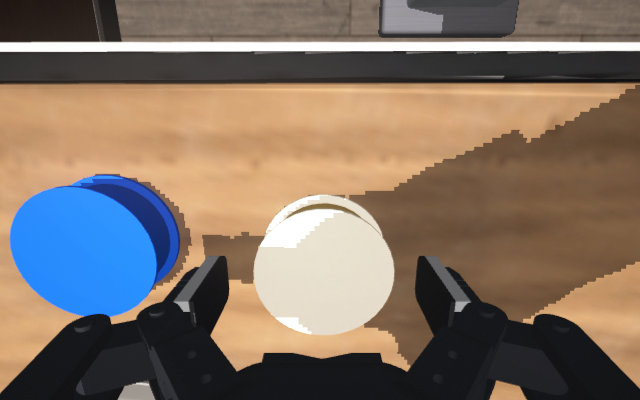

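Call:
{"fn": "move_arm", "kwargs": {
  "gripper": [1, 0.8, 0.4, 0.4, 0.4],
  "xyz": [
    [0, 0, 0.35],
    [0, 0, 0.35],
    [0, 0, 0.35],
    [0, 0, 0.35],
    [0, 0, 0.35]
  ],
  "twist": [0, 0, 0, 0, 0]
}}

```text
t: 23.73
eef_pos: [0.4275, -0.3381, 0.0757]
tool_rot: [0.0, 0.001, 1.0, 0.0]
contact_force: [-1.1, 1.9, 9.0]
gripper_width: 0.69
```

Call:
{"fn": "move_arm", "kwargs": {
  "gripper": [0.3, 0.3, 0.3, 0.3, 0.3],
  "xyz": [
    [0, 0, 0],
    [0, 0, 0],
    [0, 0, -0.5],
    [0, 0, -1.5],
    [0, 0, -2.5]
  ],
  "twist": [0, 0, 0, 0, 0]
}}

```text
t: 24.15
eef_pos: [0.4272, -0.338, 0.1005]
tool_rot: [-0.0, 0.001, 1.0, 0.0]
contact_force: [0.2, -0.5, -1.6]
gripper_width: 0.687
```

Run:
```python
from h import *
d=pic('wrist','w26');d=pic('wrist','w26')
go([.427,-.338,.2],90)
```

```text
t 24.25 pos [ 0.4283 -0.3389  0.1018] jaw yaw 89.9 SHIFT cm [ 0.1   0.07 -9.82] TWIST -0.001 rows lin 2.4 rows tw 0.0 F [ 1.   0.4 -0.9] w 0.691 q7 2.43
```

View pics/w26.png

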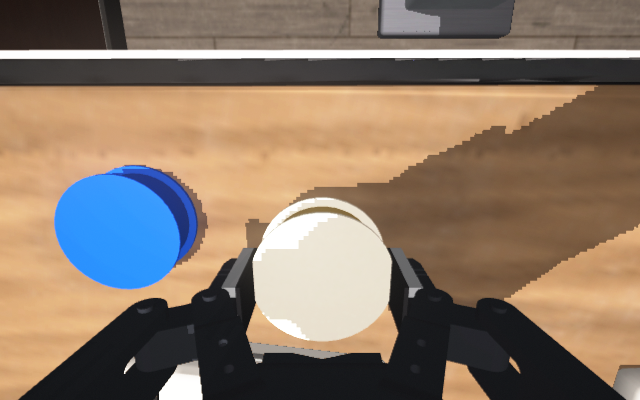

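Call:
{"fn": "move_arm", "kwargs": {
  "gripper": [0.3, 0.3, 0.3, 0.3, 0.3],
  "xyz": [
    [0, 0, -4],
    [0, 0, -8],
    [-2, 1, -11],
    [-5, 3, -11],
    [-8.5, 5, -11]
  ],
  "twist": [0, 0, 0, 0, 0]
}}

```text
t: 24.67
eef_pos: [0.5128, -0.2895, 0.2129]
tool_rot: [0.002, 0.003, 1.0, -0.001]
contact_force: [0.9, 0.4, -0.8]
gripper_width: 0.69
```

Run:
```python
from h import *
d=pic('wrist','w27')
rects('ribbon_dish','wrist',d,.01)
print([(np.round(r['centre'],3).tolist(),round(r['p'],2)) for r in spot_point('ribbon_dish','wrist')][:4])
go([.637,-.215,.2],90)
```

```text
ribbon_dish wrist 0.66 n 1010 px 387 326 rect c [ 641. -207.] s [39. 95.] mean [ 656. -225.] longyaw 138.5
[([0.636, -0.211, 0.001], 0.7)]
t 24.82 pos [ 0.5157 -0.2849  0.21  ] jaw yaw 90.3 SHIFT cm [-12.16   6.92   1.03] TWIST 0.006 rows lin 3.4 rows tw 0.0 F [-0.8 -0.8 -1.5] w 0.688 q7 2.2
```

View pics/w27.png

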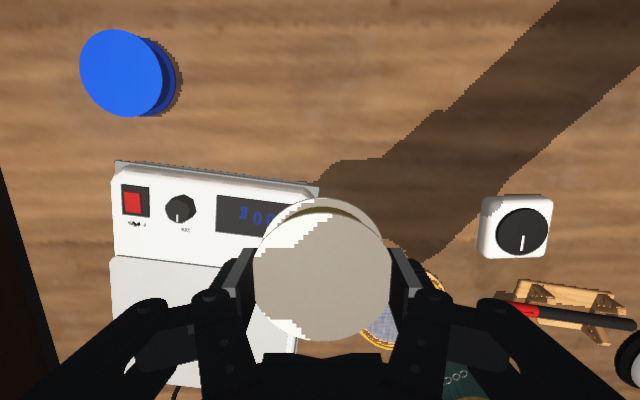

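Call:
{"fn": "move_arm", "kwargs": {
  "gripper": [0.3, 0.3, 0.3, 0.3, 0.3],
  "xyz": [
    [-3, 1.7, 0],
    [-6, 3.4, 0],
    [-9.5, 5.4, 0],
    [-12.1, 6.9, 1],
    [-12.1, 6.9, 1]
  ],
  "twist": [0, 0, 0, 0, 0]
}}

```text
t: 25.23
eef_pos: [0.6381, -0.2133, 0.1978]
tool_rot: [0.001, -0.003, 1.0, 0.002]
contact_force: [0.2, 1.8, -1.0]
gripper_width: 0.689
```

Run:
```python
from h import *
d=pic('wrist','w28');d=pic('wrist','w28')
rects('ribbon_dish','wrist',d,.01)
print([(np.round(r['centre'],3).tolist(),round(r['p'],2)) for r in spot_point('ribbon_dish','wrist')][:4])
go([.637,-.214,.12],90)
```

```text
ribbon_dish wrist 0.73 n 5821 px 326 177 rect c [ 622. -212.] s [94. 65.] mean [ 620. -212.] longyaw 86.5
[([0.638, -0.207, 0.001], 0.77)]
t 25.43 pos [ 0.632  -0.221   0.1997] jaw yaw 89.8 SHIFT cm [-0.51  0.71  7.96] TWIST -0.003 rows lin 1.9 rows tw 0.0 F [-0.4 -0.6 -0.6] w 0.691 q7 2.04
```

View pics/w28.png

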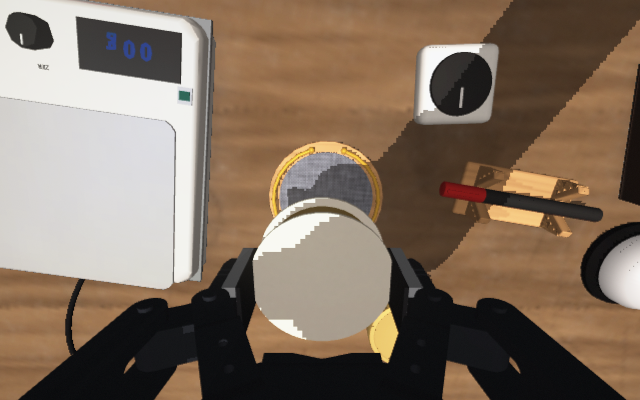

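Run:
```python
from h import *
d=read_camera('wrist');t=read_camera('top')
m=cut_out('ribbon_dish','wrist')[0]['pixels']
c,_=cv2.findContours(m.astype(np.uint8),0,1); c=max(c,key=len)[:,0,:]; c=c[c[:,1]<190]
P=toplane(d,c,.006)[:,:2]
A=np.c_[2*P,np.ones(len(P))]; s=np.linalg.lstsq(A,(P**2).sum(1),rcond=None)[0]; print('circle',s[:2],np.sqrt(s[2]+s[0]**2+s[1]**2))
print('can',toplane(t,[[345,134],[333,134],[358,134],[345,122],[345,145]],.065)[:,:2].round(3).tolist())
r=[x for x in [0.04,.06,.08]]
for z in r: print(z,toplane(d,[[370,340],[398,310]],z)[:,:2].round(3).tolist())
go([.637,-.214,.12],90)
```

```text
circle [ 0.63791274 -0.21254258] 0.04789784903657796
can [[0.726, -0.15], [0.725, -0.116], [0.727, -0.186], [0.761, -0.149], [0.695, -0.15]]
0.04 [[0.753, -0.18], [0.723, -0.158]]
0.06 [[0.736, -0.183], [0.709, -0.163]]
0.08 [[0.719, -0.187], [0.695, -0.168]]
t 25.58 pos [ 0.6323 -0.221   0.2003] jaw yaw 89.8 SHIFT cm [-0.46  0.7   8.03] TWIST -0.004 rows lin 1.9 rows tw 0.0 F [ 0.2 -0.1 -0.6] w 0.688 q7 2.04
```

Call:
{"fn": "move_arm", "kwargs": {
  "gripper": [0.3, 0.3, 0.3, 0.3, 0.3],
  "xyz": [
    [-0.55, 0.8, 2],
    [-0.55, 0.8, 5],
    [-0.55, 0.8, 8],
    [-0.55, 0.8, 9.5],
    [-0.55, 0.8, 9.5]
  ],
  "twist": [0, 0, 0, 0, 0]
}}

```text
t: 26.0
eef_pos: [0.6364, -0.2111, 0.1014]
tool_rot: [-0.003, 0.001, 1.0, 0.001]
contact_force: [-0.6, -0.2, -0.6]
gripper_width: 0.688
```

Run:
```python
from h import *
d=pic('wrist','w29');d=pic('wrist','w29')
m=cut_out('ribbon_dish','wrist')[0]['pixels']
c,_=cv2.findContours(m.astype(np.uint8),0,1); c=max(c,key=len)[:,0,:]; c=c[c[:,1]<205]
P=toplane(d,c,.006)[:,:2]
A=np.c_[2*P,np.ones(len(P))]; s=np.linalg.lstsq(A,(P**2).sum(1),rcond=None)[0]; print('circle',s[:2],np.sqrt(s[2]+s[0]**2+s[1]**2))
go([.638,-.213,.082],90)
```

```text
circle [ 0.61256017 -0.21227203] 0.027168005997414174
t 26.15 pos [ 0.6397 -0.2123  0.1065] jaw yaw 89.9 SHIFT cm [ 0.17 -0.07  2.45] TWIST -0.002 rows lin 0.6 rows tw 0.0 F [ 0.3 -0.1  0.2] w 0.69 q7 2.07
```

View pics/w29.png

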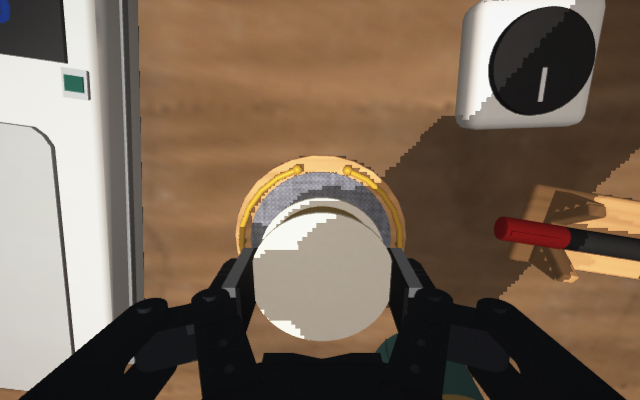

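Call:
{"fn": "move_arm", "kwargs": {
  "gripper": [0.3, 0.3, 0.3, 0.3, 0.3],
  "xyz": [
    [0.15, 0, 0.8],
    [0.15, 0, 1.6],
    [0.15, 0, 2],
    [0.15, 0, 2.1],
    [0.15, 0, 2.1]
  ],
  "twist": [0, 0, 0, 0, 0]
}}

```text
t: 26.57
eef_pos: [0.6373, -0.2111, 0.0835]
tool_rot: [-0.0, 0.001, 1.0, 0.0]
contact_force: [0.5, 0.3, -1.2]
gripper_width: 0.689
```

Run:
```python
from h import *
d=pic('wrist','w30');d=pic('wrist','w30')
print(toplane(d,[[321,168],[321,165]],.005))
go([.638,-.213,.081],90)
```

```text
[[ 0.59337415 -0.21116146  0.005     ]
 [ 0.59194783 -0.21115763  0.005     ]]
t 26.67 pos [ 0.6377 -0.2113  0.084 ] jaw yaw 89.9 SHIFT cm [-0.03 -0.17  0.3 ] TWIST -0.001 rows lin 0.1 rows tw 0.0 F [-0.5  0.1 -0.5] w 0.687 q7 2.07
```

View pics/w30.png

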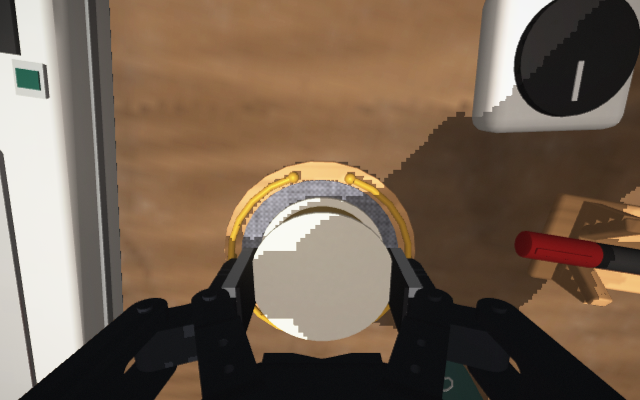

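Call:
{"fn": "move_arm", "kwargs": {
  "gripper": [0.3, 0.3, 0.3, 0.3, 0.3],
  "xyz": [
    [-0.1, -0.1, 0.1],
    [-0.1, -0.1, 0.2],
    [-0.1, -0.1, 0.25],
    [-0.1, -0.1, 0.25],
    [-0.1, -0.1, 0.25]
  ],
  "twist": [0, 0, 0, 0, 0]
}}

```text
t: 27.08
eef_pos: [0.6385, -0.2123, 0.0814]
tool_rot: [-0.0, 0.001, 1.0, 0.0]
contact_force: [-0.7, -0.0, -0.1]
gripper_width: 0.69
```

Call:
{"fn": "move_arm", "kwargs": {
  "gripper": [0.74, 0.78, 0.82, 0.86, 0.88],
  "xyz": [
    [0, 0, 0],
    [0, 0, 0],
    [0, 0, 0],
    [0, 0, 0],
    [0, 0, 0]
  ],
  "twist": [0, 0, 0, 0, 0]
}}

```text
t: 27.5
eef_pos: [0.6386, -0.2123, 0.0815]
tool_rot: [0.0, 0.001, 1.0, -0.0]
contact_force: [0.1, -0.1, 0.2]
gripper_width: 0.88
```

Run:
```python
from h import *
d=pic('wrist','w31')
go([.638,-.213,.25],90)
```

```text
t 27.55 pos [ 0.6386 -0.2123  0.0814] jaw yaw 89.9 SHIFT cm [  0.06  -0.07 -16.86] TWIST -0.001 rows lin 4.0 rows tw 0.0 F [ 0.5  0.3 -0.2] w 0.881 q7 2.08
```

View pics/w31.png

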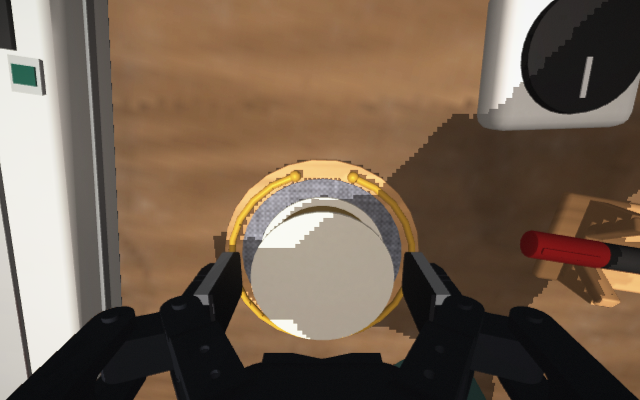

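The spool sits inside the rail. I'll lift away and check everything.

Call:
{"fn": "move_arm", "kwargs": {
  "gripper": [0.88, 0.88, 1, 1, 1],
  "xyz": [
    [0, 0, -3],
    [0, 0, -6],
    [0, 0, -10],
    [0, 0, -14],
    [0, 0, -17]
  ],
  "twist": [0, 0, 0, 0, 0]
}}

```text
t: 27.97
eef_pos: [0.639, -0.2128, 0.2549]
tool_rot: [0.001, 0.001, 1.0, -0.0]
contact_force: [1.7, 0.2, -0.3]
gripper_width: 1.001
```

Run:
```python
from h import *
d=pic('wrist','w32');d=pic('wrist','w32')
rects('ribbon_spool','wrist',d,.029);rects('ribbon_dish','wrist',d,.008)
for q in ['ribbon_spool','ribbon_dish']: print(q,[(np.round(r['centre'],3).tolist(),round(r['p'],2)) for r in spot_point(q,'wrist')][:4])
go([.45,-.2,.3],90)
```

```text
ribbon_spool wrist 0.8 n 3368 px 323 176 rect c [ 638. -212.] s [63. 63.] mean [ 637. -212.] longyaw 133.0
ribbon_dish wrist 0.81 n 3483 px 323 166 rect c [ 638. -212.] s [96. 95.] mean [ 632. -213.] longyaw 42.6
ribbon_spool [([0.642, -0.21, 0.004], 0.71)]
ribbon_dish []
t 28.27 pos [ 0.6378 -0.2118  0.25  ] jaw yaw 89.9 SHIFT cm [18.8   1.17 -4.96] TWIST -0.001 rows lin 4.7 rows tw 0.0 F [-0.7  0.1  0.1] w 1.0 q7 2.01
```

View pics/w32.png

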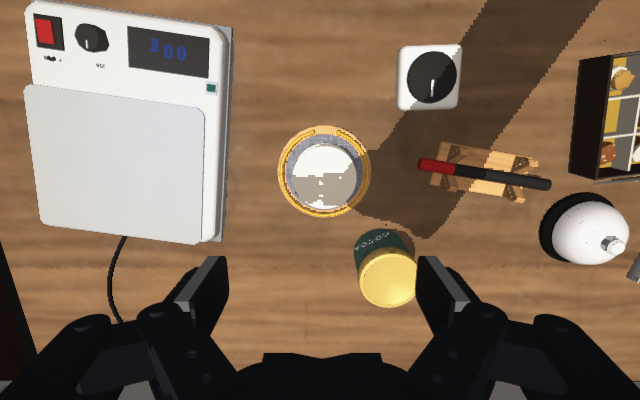

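Call:
{"fn": "move_arm", "kwargs": {
  "gripper": [1, 1, 1, 1, 1],
  "xyz": [
    [3, -2, -3],
    [6, -5, -5],
    [9, -8, -5],
    [12, -12, -5],
    [14, -15, -5]
  ],
  "twist": [0, 0, 0, 0, 0]
}}

```text
t: 28.68
eef_pos: [0.5038, -0.3522, 0.3003]
tool_rot: [-0.001, 0.0, 1.0, 0.001]
contact_force: [0.9, -1.0, -1.1]
gripper_width: 1.004
```

Run:
```python
from h import *
d=pic('top','t9');d=pic('top','t9')
cv2.imwrite('pics/t9z.png',cv2.resize(d['pixels'][110:280,150:480,::-1],None,fx=2.4,fy=2.4,interpolation=cv2.INTER_CUBIC))
for q,z in [('card_pack',.026),('card_tray',.012),('pen_rest',.02),('marker_mid',.02),('ribbon_dish',.01),('ribbon_spool',.029),('seal_stamp',.06),('stamp_stand',.02),('timer',.027),('sticker_roll',.021)]: rects(q,'top',d,z)
for q in ['seal_stamp','stamp_stand','timer','sticker_roll']:
  for c in ('top','scene'):
    if c=='scene': read_camera('scene')
    print(q,c,[(np.round(r['centre'],3).tolist(),round(r['p'],2)) for r in spot_point(q,c)][:4])
```

```text
card_tray top 0.71 n 382 px 193 164 rect c [640. 286.] s [68. 88.] mean [638. 281.] longyaw 102.2
pen_rest top 0.7 n 400 px 308 168 rect c [633. -51.] s [99. 49.] mean [632. -51.] longyaw 79.7
pen_rest top 0.54 n 395 px 192 163 rect c [638. 285.] s [70. 88.] mean [637. 283.] longyaw 100.0
marker_mid top 0.7 n 119 px 309 167 rect c [634. -54.] s [124.  11.] mean [635. -52.] longyaw 80.2
ribbon_dish top 0.8 n 498 px 364 170 rect c [ 635. -214.] s [94. 94.] mean [ 634. -212.] longyaw 1.6
ribbon_spool top 0.9 n 388 px 365 168 rect c [ 635. -213.] s [59. 64.] mean [ 635. -213.] longyaw 136.4
seal_stamp top 0.62 n 104 px 179 238 rect c [424. 295.] s [22. 38.] mean [424. 295.] longyaw 91.4
stamp_stand top 0.83 n 311 px 185 237 rect c [425. 295.] s [62. 59.] mean [425. 292.] longyaw 3.1
timer top 0.63 n 387 px 331 199 rect c [ 545. -118.] s [55. 54.] mean [ 544. -117.] longyaw 1.4
timer top 0.24 n 402 px 210 200 rect c [532. 227.] s [60. 62.] mean [533. 226.] longyaw 91.6
sticker_roll top 0.81 n 394 px 210 200 rect c [533. 228.] s [60. 63.] mean [533. 228.] longyaw 91.6
seal_stamp top [([0.427, 0.308, 0.005], 0.53)]
seal_stamp scene [([0.422, 0.302, -0.0], 0.58), ([0.636, -0.216, -0.002], 0.48)]
stamp_stand top [([0.425, 0.3, -0.005], 0.92)]
stamp_stand scene [([0.424, 0.3, -0.0], 0.6)]
timer top [([0.545, -0.114, 0.002], 0.95)]
timer scene [([0.548, -0.117, 0.0], 0.66)]
sticker_roll top [([0.534, 0.235, 0.001], 0.77)]
sticker_roll scene [([0.533, 0.232, -0.002], 0.77)]
```

View pics/t9z.png

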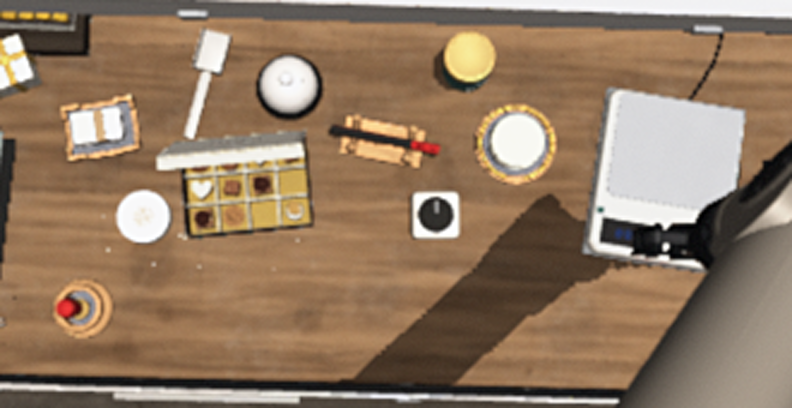

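Run:
```python
from h import *
d=read_camera('top')
im=d['pixels'].astype(int); m=(im[:,:,0]>110)&(im[:,:,1]<70)&(im[:,:,2]<70); v,u=np.nonzero(m[225:250,165:200]); print('red',u.min()+165,u.max()+165,v.min()+225,v.max()+225,u.mean()+165,v.mean()+225)
for p in [(.4265,.3015,.071),(.4265,.3015,.06),(.4265,.3015,.025),(.4265,.3015,.005)]:
    c=d['R']@np.array(p)+d['t']; print(p,d['fx']*c[0]/c[2]+d['cx'],d['fy']*c[1]/c[2]+d['cy'])
cv2.imwrite('pics/cup.png',cv2.resize(d['pixels'][215:260,160:210,::-1],None,fx=12,fy=12,interpolation=cv2.INTER_CUBIC))
s=read_camera('scene')
cv2.imwrite('pics/cups.png',cv2.resize(s['pixels'][140:220,170:290,::-1],None,fx=6,fy=6,interpolation=cv2.INTER_CUBIC))
```

```text
red 174 180 234 241 177.0952380952381 237.9047619047619
(0.4265, 0.3015, 0.071) 176.5903667214788 237.06426990119044
(0.4265, 0.3015, 0.06) 177.80955075837676 237.13716136762454
(0.4265, 0.3015, 0.025) 181.54466723467067 237.36047311467783
(0.4265, 0.3015, 0.005) 183.58572665248872 237.48250211894725
```

View pics/cups.png

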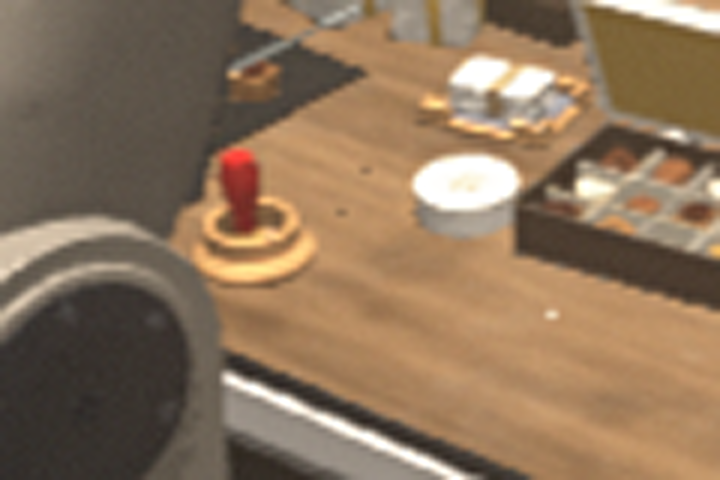

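Run:
```python
from h import *
d=read_camera('scene')
def pj(p):
    c=d['R']@np.array(p)+d['t']; return np.array([d['fx']*c[0]/c[2]+d['cx'],d['fy']*c[1]/c[2]+d['cy']])
for p in [(.4265,.3015,.071),(.4265,.3015,.05),(.4265,.3015,.025),(.4265,.3015,.005),(.4365,.3015,.05),(.4265,.3115,.05)]: print(p,pj(p).round(1),'zoom',((pj(p)-[170,140])*6).round())
im=d['pixels'].astype(int); m=(im[:,:,0]>100)&(im[:,:,1]<70)&(im[:,:,2]<80)
v,u=np.nonzero(m[160:185,195:225])
for r in np.unique(v): print(r+160,u[v==r].min()+195,u[v==r].max()+195)
```

```text
(0.4265, 0.3015, 0.071) [209.9 163.9] zoom [239. 143.]
(0.4265, 0.3015, 0.05) [210.6 169.2] zoom [243. 175.]
(0.4265, 0.3015, 0.025) [211.4 175.4] zoom [248. 212.]
(0.4265, 0.3015, 0.005) [212.  180.3] zoom [252. 242.]
(0.4365, 0.3015, 0.05) [212.6 168. ] zoom [256. 168.]
(0.4265, 0.3115, 0.05) [208.4 168.4] zoom [231. 170.]
164 207 207
166 208 210
167 207 211
168 207 212
169 207 212
170 207 212
171 208 212
172 208 212
173 208 211
174 209 212
175 209 212
176 209 212
177 209 212
178 209 211
```

Run:
```python
from h import *
print(get_obs()['t'],get_obs()['contact_force']); print(hand_in())
```

```text
30.0333 [ 0.44552482 -0.40186472  1.54180823]
the job is handed in; nothing more can be done
None
```

All four supplies are back in their holders, and I handed the job in at about 30 s of the 120 s allowed. The hand-in reports no verdict, so what follows is my own last camera checks.

| Supply | Holder | Last check |
|---|---|---|
| Seal stamp | cup | Upright; its outline in the scene and top pictures is within about 2–3 mm of the cup's axis |
| Card pack | tray | Within about 3 mm of the tray's centre, yaw 100.9° against the tray's roughly 101° |
| Marker pen | pen rest | Lying across both cradles, about 7 mm off lengthways (limit 22 mm), within about 1° |
| Ribbon spool | dish | Flat inside the rail, within about 1–4 mm of the centre |

- **Bystanders:** the timer and the roll of seals were found where they started, to within the measuring accuracy of about 4 mm. The blue look-alike spool was never touched.
- **Robot:** before the hand-in it was clear of everything, with the gripper open at z = 0.30 m.
- **Disagreements:**
  - Two network reports of the rest and the stamp were 4–7 mm off the other measurements, within what I expected of them.
  - One circle fit on the dish was spoiled by the spool covering part of it. I discarded it and used the visible front edge instead.
  - In the final top picture the network did not report the card pack. Its last measurement is from the wrist camera just after release, but the pack can be seen in the tray in that top picture.

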